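# Put the vee blocks away under the ratchet dust hood

### The arm

A 6-joint arm with a two-finger parallel gripper is mounted at the origin on a cart in front of the work surface, level with it; the furniture and walls round the work are solid. World frame = base frame: x ahead of the robot, y to its left, z up, the work surface at z = 0. Lengths are in m, angles in rad, forces in N, time in s.
With the tool pointing down it reaches from about 0.35 to 0.85 m from the base axis. Payload 8.1 kg.
Tool frame: the origin (TCP) lies midway between the tips of the shut fingers; the grasp point (between the pads) lies robot.grasp_offset behind it (robot.grasp_offset is the distance from the TCP to the grasp point, in m); z points along the fingers, y is the direction in which the jaws open and shut (so a half turn about z gives the same grasp; the last joint's range is limited). The gripper opens to 93 mm and grips with 3 to 60 N. Pads are 15 mm wide; open, the fingers measure 128 mm over their backs; the gripper's body (75 mm by 188 mm) begins 65 mm behind the grasp point.
Start: joints at [-1.239, 0.13, 1.488, -0, 1.523, -0.085], TCP at [0.243, -0.549, 0.219] pointing down, gripper open.
Joint ranges: [-2.96, 2.96], [-0.89, 2.26], [0.02, 2.5], [-1.34, 4.48], [0, 2.73], [-2.66, 2.66]. Speed limits (rad/s): [2.39, 2.39, 2.79, 3.14, 3.14, 3.14].

### API

Orientations are given as a rotation vector (axis times angle).
In Python, from plant import robot gives the robot as it stands.
- The arm moves only by the shell command python3 -m handwheel 'ROWS' [OPENING] [FORCE]. ROWS is text: rows parted by semicolons, each of 6 numbers parted by spaces: the shift along the world's x, y, z each as a share of 0.3 m, from -1 to 1, then the turn, a rotation vector about the world's x, y, z each as a share of 45 degrees, from -1 to 1. A call has 1 to 5 rows; each row is the pose to reach, as a shift and turn from the pose commanded when the call began; what a row does not reach only later rows make up. A row lasts 1/10 s, in which the tool goes at most 50 mm and 8.59 degrees, less where a joint would pass 70% of its speed; a pose out of reach is approached as far as the arm can. A call with a number of a shift or a turn outside -1 to 1 is refused whole. A call with a gripper value outside its range is refused whole. OPENING is the closure, from -1 (fully open) to 1 (shut), set as the call begins (- or left out, the last holds). The fingers move at their own pace and stop on an object; FORCE is the grip in N (left out, the last holds). Time passes only in rows, so rows that repeat a pose let the fingers close. It gives the time, the measured TCP pose, the force and the opening at its end, in the units of the state.
- robot.read_state(): the state, without advancing time (a new reading comes with each control period).
- robot.read_camera(name): name is "scene" or "top" or "wrist"; returns (picture, depth): 384x512x3 uint8, red, green, blue; 384x512 float32, m along the optical axis (not along the pixel's ray), 0 where there is no reading.
- robot.camera_model(name): a dict with "camera_matrix" (3x3 intrinsics, pixels), "pose" (4x4, takes a point from camera to world coordinates); the wrist camera has in their place "tool_from_camera" (4x4, takes a point from camera to tool coordinates, whose origin is the TCP and whose axes are the flange's). Camera axes: x right, y down, z forward; pixel columns grow to the right and rows downward; lengths in m; the calibration is good to about 2 mm. A picture is of the moment at which its call begins: read the wrist's pose just before it. camera_model takes no time and is no camera call.
- robot.close_job(): hands the job in, once; it reports no verdict.
Trained networks look in the newest picture that a camera, given by its name, has taken for a name from the list of things; names that differ only in an ending like _2 or _b are one class to them, and where a whole thing is asked for, a point or a joint stands for the part that bears it (a point fixed in the world has none). Each returns a list of dicts, best first, with "conf" (0 to 1); they miss things now and then, are a little off and sometimes report something else, mostly with a low value. They report only what shows in the picture. A call takes as long as a camera call. They do not tell look-alikes from the thing itself.
- robot.look_for(camera, query): "rect" ([centre column, centre row, width, height] in pixels, round what is visible of it).
- robot.silhouettes(camera, query): "pixels" (384x512 bool, what is visible of it) and "rect" ([centre column, centre row, width, height] in pixels, round what is visible of it).
- robot.tip_of(camera, query): "at" ([row, column] in pixels: a listed point, or the origin of a listed thing).
The state is a dict: "t": time; "q": joint angles; "dq": joint speeds; "joint_torque": joint torques, N m; "tool_pos": TCP position; "orientation": TCP orientation; "force": force on the tool from outside, world axes, zero at the start; "wrist_torque": the same for the moment, N m; "opening": finger opening in m.
Only numpy, scipy, OpenCV 4.12 (cv2) and the standard library are available. Lean on these libraries where they do the work, as an engineer would, in place of code of your own. Each camera call takes 0.05 s, during which the arm holds its last target.

### The job

Put the oiled brass vee blocks lying on the bench (two or three) away under the clear dust hood: throw the red-handled pawl right over, off the rack, so that the carriage can come out, and wind the handwheel until the carriage touches its outer stop. Lay every vee block flat on the carriage deck, inside its rim and not on one another, then lay the pawl back onto the rack before you wind the loaded carriage in until it touches the inner stop. Finish with the pawl down on the rack and let go of everything.

Things in the scene. Friction and masses are not known exactly. Their poses are not given: they have to be found in the camera images.
- carriage (a joint): Travel of the carriage, a plywood tray on rails, in m: 0 = fully in under the hood against the inner stop (as at the start), 0.23 = fully out against the outer stop (rubber buffers on both). It moves only by the handwheel: 0.0115 m per rad (72 mm a turn), 3.2 turns for the whole way. While the pawl is down it can be wound in, clicking over the teeth (18 mm pitch), but not out by more than about 5 mm until a tooth stops it.
- pawl (a joint): Angle of the gravity pawl about its level pin, in rad: 0 = down, its nose between the teeth of the rack on the carriage's near side; grows as its red handle is lifted up and over; 2.6 = thrown right over against its limit, where it stays by its own weight. Past about 1.9 it falls over by itself, below about 1.4 it falls back onto the rack; no spring, under 2 N at the handle. On top of a tooth it reads up to about 0.2.
- pawl_pivot (a point): Point on the pawl's pin axis (74 mm above the bench), about which the red handle turns. Axes are the station's: x away from the robot along the pin, y to the left along the carriage's travel (towards the hood), z up. The handle's middle swings about this point at radius 40 mm in the station's y-z plane: at +y (level) when the pawl is down, up over the top, to -y and 20 mm above the pin when it is thrown over.
- pawl_grip (a point): Middle of the free part of the pawl's red round handle: a level bar 11 mm thick along the station's x, sticking out some 45 mm towards the robot, free for 20 mm to either side of this point, with a 16 mm ball at its end. It can be pinched from above across the bar (fingers closing along station y) and turns in the fingers as it is carried over.
- wheel_hub (a point): Centre of the red handwheel (upright axis, rim radius 58 mm, rim 64 to 74 mm above the bench), in front of the station's right part. Axes as the station's. Turned anticlockwise seen from above it brings the carriage out, clockwise it takes it in. Turning needs about 1 to 2 N at the knob.
- crank_grip (a point): Middle of the handwheel's black upright crank knob, which spins freely on its pin: 22 mm diameter, 48 mm tall (75 to 123 mm above the bench; this point is 102 mm up), 50 mm from the wheel's axis. Pinch it from above and carry it round the hub.
- hood_mouth (a point): Centre of the hood's open mouth, 24 mm above the bench, axes as the station's (x away from the robot, y left into the hood). The clear hood reaches from here 226 mm to +y, 82 mm to either side along x, top 100 mm above the bench; there is 56 mm of height between deck and hood roof. The rest of the station, where the carriage comes out, lies to -y; base plate (its front edge the nearest fixed thing to the vee blocks) 24 mm high, 92 mm to either side, down to y = -0.243.
- deck_centre (a point): Middle of the carriage deck's upper face, 40 mm above the bench, axes as the station's. The deck measures 118 mm (x) by 190 mm (y) inside a rim 10 mm high; three vee blocks fit side by side lying along x, at y = -0.064, 0 and 0.064.
- vee_a_centre (a point): Brass vee block, 90 mm long (along its own y), 40 mm wide (x, the way to grasp it), 28 mm high, about 0.6 kg, with a V cut across the middle of its top that leaves it only 14 to 17 mm high there; point at its middle, 14 mm above what it lies on. Own z is up.
- vee_b_centre (a point): Second brass vee block, the same as vee_a.
- vee_c_centre (a point): Third brass vee block, the same; any of the three may be absent.
Mind the look-alikes: they are no part of the job. Leave any pink look-alike of the part that bears vee_a_centre alone.

How it is judged:
On the way, in this order (a step that is already met when the one before it is completed fails the run):
1. the pawl is thrown right over, clear of the rack (value of joint pawl above 2.2 rad), for 0.2 s.
2. the carriage is wound out to its outer stop (value of joint carriage above 0.223 m), for 0.2 s.
3. every vee block lies on the deck of the drawn-out carriage (value of joint carriage above 0.2 m and x of vee_a_centre in the frame of deck_centre between -0.045 and 0.045 m and y of vee_a_centre in the frame of deck_centre between -0.085 and 0.085 m and z of vee_a_centre in the frame of deck_centre between 0 and 0.023 m and x of vee_b_centre in the frame of deck_centre between -0.045 and 0.045 m and y of vee_b_centre in the frame of deck_centre between -0.085 and 0.085 m and z of vee_b_centre in the frame of deck_centre between 0 and 0.023 m and x of vee_c_centre in the frame of deck_centre between -0.045 and 0.045 m and y of vee_c_centre in the frame of deck_centre between -0.085 and 0.085 m and z of vee_c_centre in the frame of deck_centre between 0 and 0.023 m), for 0.3 s.
4. the pawl lies on the rack again before the carriage is wound in (value of joint pawl below 0.3 rad and value of joint carriage above 0.18 m), for 0.2 s.
At the end, for the whole second after the job is handed in: The carriage is against its inner stop (within 6 mm), the pawl lies on the rack (below 0.3 rad), and every vee block present lies at rest on the deck inside the rim, on the deck itself (its middle not more than 9 mm higher than when flat) (value of joint carriage below 0.006 m and value of joint pawl below 0.3 rad and x of vee_a_centre in the frame of deck_centre between -0.045 and 0.045 m and y of vee_a_centre in the frame of deck_centre between -0.085 and 0.085 m and z of vee_a_centre in the frame of deck_centre between 0 and 0.023 m and x of vee_b_centre in the frame of deck_centre between -0.045 and 0.045 m and y of vee_b_centre in the frame of deck_centre between -0.085 and 0.085 m and z of vee_b_centre in the frame of deck_centre between 0 and 0.023 m and x of vee_c_centre in the frame of deck_centre between -0.045 and 0.045 m and y of vee_c_centre in the frame of deck_centre between -0.085 and 0.085 m and z of vee_c_centre in the frame of deck_centre between 0 and 0.023 m); the robot touches nothing.
Of vee_a, vee_b, vee_c only 2 to 3 are there at a start; the rules pass over those that are not, and their reading is None.
At some moment in a run one of vee_a, vee_b, vee_c may be knocked a few centimetres aside while the robot is not near it.
Once in a run the grip may slacken for a moment while it holds something.
It also fails if it takes over 210 s, if anything falls off the work surface, if the arm or the gripper's body presses on something with over 40 N, if the wrist force passes 120 N, or if a joint passes its speed limit or range.

## Working session

There is one attempt and no reset: what is moved stays moved. The work goes in short steps, Python scripts to look and compute and a shell command to move; the robot and the scene stay as the last step left them, time stands still between calls to the robot, and variables do not carry over. Pictures are saved under pics/ and viewed, and the job is handed in when it is done.

```bash
ls; mkdir -p pics
cat > h.py <<'E'
import numpy as np, cv2
from scipy.spatial.transform import Rotation as R
from plant import robot
def snap(cam,name):
    s=robot.read_state(); im,d=robot.read_camera(cam)
    cv2.imwrite('pics/'+name+'.png',cv2.cvtColor(im,cv2.COLOR_RGB2BGR))
    return s,im,d
def pose(cam,s=None):
    m=robot.camera_model(cam);K=np.array(m['camera_matrix'])
    if 'pose' in m: return K,np.array(m['pose'])
    T=np.eye(4);T[:3,:3]=R.from_rotvec(s['orientation']).as_matrix();T[:3,3]=s['tool_pos']
    return K,T@np.array(m['tool_from_camera'])
def deproj(K,T,u,v,z):
    p=np.linalg.inv(K)@np.array([u,v,1])*z
    return T[:3,:3]@p+T[:3,3]
def onplane(K,T,u,v,h):
    r=T[:3,:3]@(np.linalg.inv(K)@np.array([u,v,1.])); o=T[:3,3]
    return o+r*(h-o[2])/r[2]
def cloud(K,T,d):
    v,u=np.mgrid[:d.shape[0],:d.shape[1]]
    p=np.stack([(u-K[0,2])/K[0,0]*d,(v-K[1,2])/K[1,1]*d,d],-1)
    return p@T[:3,:3].T+T[:3,3]
def proj(K,T,P):
    p=np.linalg.inv(T)@np.append(P,1); q=K@p[:3]; return q[:2]/q[2]
E
python3 - <<'E'
from h import *
s=robot.read_state();print({k:np.round(v,3) for k,v in s.items()},robot.grasp_offset)
for c in('scene','top','wrist'):
    s,im,d=snap(c,c+'0');K,T=pose(c,s);print(c,np.round(K,1).tolist(),np.round(T,3).tolist())
    for q in ('pawl_pivot','pawl_grip','wheel_hub','crank_grip','hood_mouth','deck_centre','vee_a_centre'):
        for r in robot.tip_of(c,q)[:5]:
            v,u=r['at']; z=d[int(v),int(u)] if 0<=int(v)<384 and 0<=int(u)<512 else 0
            print(q,round(r['conf'],2),np.round([u,v]),np.round(deproj(K,T,u,v,z),3))
E
```

```text
pics
{'t': np.float64(0.0), 'q': array([-1.239,  0.131,  1.489, -0.   ,  1.523, -0.085]), 'dq': array([ 0.002, -0.   , -0.001,  0.002, -0.001, -0.001]), 'joint_torque': array([-3.0000e-03, -5.5984e+01, -4.9177e+01,  7.7000e-02,  3.6000e-02,
       -0.0000e+00]), 'tool_pos': array([ 0.243, -0.548,  0.218]), 'orientation': array([-3.072, -0.65 ,  0.   ]), 'force': array([0.375, 0.072, 0.392]), 'wrist_torque': array([0.011, 0.069, 0.064]), 'opening': np.float64(0.093)} 0.0188
scene [[414.3, 0.0, 257.9], [0.0, 414.3, 186.4], [0.0, 0.0, 1.0]] [[0.853, -0.208, 0.479, -0.016], [-0.522, -0.362, 0.772, -0.802], [0.013, -0.909, -0.417, 0.538], [0.0, 0.0, 0.0, 1.0]]
wheel_hub 0.77 [322. 247.] [ 0.476 -0.263  0.074]
vee_a_centre 0.88 [172. 206.] [0.316 0.175 0.014]
vee_a_centre 0.78 [224. 209.] [0.431 0.092 0.012]
top [[445.6, 0.0, 256.1], [0.0, 445.6, 192.0], [0.0, 0.0, 1.0]] [[0.026, -0.999, 0.04, 0.424], [-1.0, -0.026, -0.017, -0.004], [0.018, -0.039, -0.999, 1.081], [0.0, 0.0, 0.0, 1.0]]
pawl_pivot 0.71 [307. 169.] [ 0.527 -0.146 -0.   ]
pawl_pivot 0.69 [282. 119.] [ 0.626 -0.075  0.102]
pawl_grip 0.63 [287. 170.] [ 0.516 -0.091  0.078]
wheel_hub 0.75 [356. 186.] [ 0.483 -0.247  0.078]
crank_grip 0.41 [345. 168.] [ 0.519 -0.214  0.116]
hood_mouth 0.95 [281. 120.] [ 0.625 -0.073  0.101]
hood_mouth 0.18 [288. 167.] [ 0.522 -0.092  0.081]
deck_centre 0.71 [138. 205.] [0.427 0.258 0.016]
vee_a_centre 0.9 [180. 255.] [0.313 0.155 0.019]
vee_a_centre 0.7 [210. 205.] [0.432 0.087 0.013]
wrist [[264.6, 0.0, 252.4], [0.0, 264.6, 191.0], [0.0, 0.0, 1.0]] [[0.404, -0.872, -0.274, 0.32], [-0.915, -0.386, -0.121, -0.514], [-0.0, 0.3, -0.954, 0.384], [0.0, 0.0, 0.0, 1.0]]
```

View pics/scene0.png

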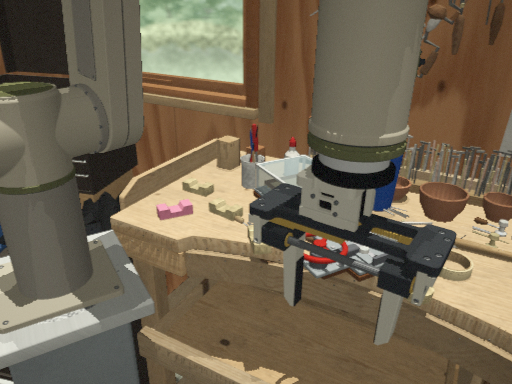

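View pics/top0.png

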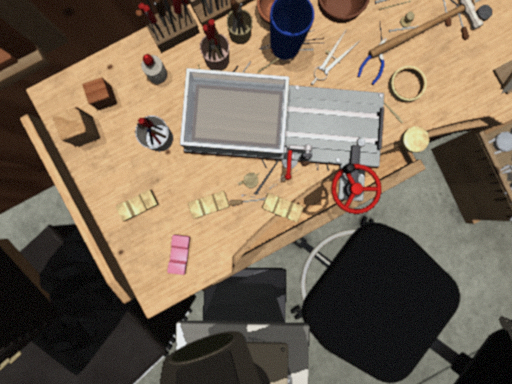

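View pics/wrist0.png

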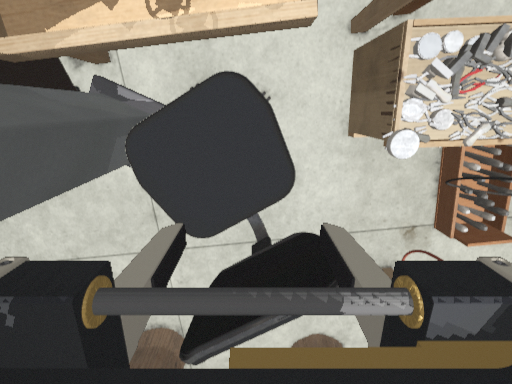

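Run:
```python
from h import *
s,im,d=snap('top','top1');K,T=pose('top')
c=cv2.resize(im[60:230,110:400],None,fx=2.7,fy=2.7,interpolation=cv2.INTER_CUBIC)
cv2.imwrite('pics/topz.png',cv2.cvtColor(c,cv2.COLOR_RGB2BGR))
P=cloud(K,T,d)
hsv=cv2.cvtColor(im,cv2.COLOR_RGB2HSV)
red=((hsv[...,0]<6)|(hsv[...,0]>174))&(hsv[...,1]>170)&(hsv[...,2]>90)
n,l,st,_=cv2.connectedComponentsWithStats(red.astype(np.uint8))
for i in range(1,n):
    if st[i,4]>25: 
        q=P[l==i]; print(st[i],np.round(np.median(q,0),3),np.round(q.min(0),3),np.round(q.max(0),3))
        if st[i,1]>140:
            v,u=np.where(l==i)
            if len(u)<300:
                pc=cv2.minAreaRect(np.float32(np.c_[u,v]));print(pc)
for q in robot.silhouettes('top','vee_a_centre'):
    m=q['pixels'];v,u=np.where(m); r=cv2.minAreaRect(np.float32([onplane(K,T,a,b,.026)[:2]*1000 for a,b in zip(u,v)]));print(q['conf'],q['rect'],r,np.round(np.percentile(P[m][:,2],[5,50,95]),3),im[m].mean(0))
for nm in('wheel_hub','pawl','carriage','deck_centre'):
  for q in robot.look_for('top',nm):print(nm,q)
```

```text
[138   3  11   8  59] [0.831 0.222 0.184] [0.81  0.202 0.083] [0.882 0.255 0.221]
[208  19   6   6  30] [0.791 0.079 0.217] [0.786 0.074 0.016] [0.883 0.105 0.22 ]
[144  55   8   9  52] [0.744 0.222 0.125] [ 0.424 -0.004  0.116] [0.753 0.23  1.081]
[285 150   7  29 103] [ 0.525 -0.094  0.079] [ 0.497 -0.1    0.049] [ 0.565 -0.086  0.084]
((288.0008544921875, 163.9792022705078), (5.078926086425781, 28.18387794494629), 2.385944128036499)
[332 164  49  50 814] [ 0.476 -0.249  0.075] [ 0.422 -0.398 -0.4  ] [ 0.539 -0.193  0.12 ]
0.84 [180.3, 255.8, 25.4, 39.3] ((313.911376953125, 155.2705078125), (43.06401824951172, 91.67027282714844), 84.03099060058594) [0.013 0.026 0.031] [209.49928058 139.81582734 160.00143885]
wheel_hub {'rect': [282.0, 141.8, 201.2, 146.4], 'conf': 0.71}
pawl {'rect': [297.8, 165.0, 30.8, 37.8], 'conf': 0.57}
```

View pics/topz.png

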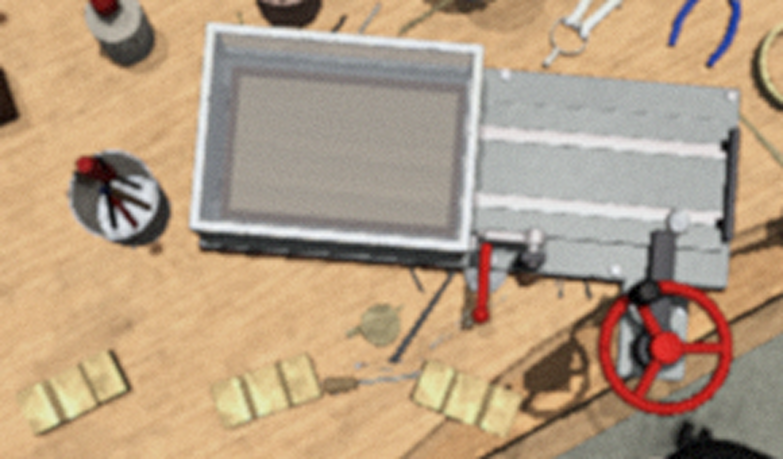

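```bash
python3 -m handwheel '0.1 0.15 0.15 0 0 -0.15; 0.2 0.35 0.3 0 0 -0.3; 0.3 0.55 0.4 0 0 -0.45; 0.4 0.75 0.4 0 0 -0.6; 0.5 0.95 0.4 0 0 -0.6'; python3 -m handwheel '0.1 0.15 0 0 0 0; 0.1 0.25 0 0 0 0;0.1 0.25 0 0 0 0;0.1 0.25 0 0 0 0'
python3 - <<'E'
from h import *
s,im,d=snap('wrist','w1');K,T=pose('wrist',s);print(s['tool_pos'],s['q'],T[:3,3])
for q in ('pawl_pivot','pawl_grip','wheel_hub','crank_grip','hood_mouth','deck_centre','vee_a_centre'):
        for r in robot.tip_of('wrist',q)[:5]:
            v,u=r['at']; z=d[int(v),int(u)] if 0<=int(v)<384 and 0<=int(u)<512 else 0
            print(q,round(r['conf'],2),np.round([u,v]),np.round(deproj(K,T,u,v,z),3))
E
```

```text
t: 2.0
tool_pos: [0.3482, -0.3531, 0.3256]
orientation: [3.138, -0.093, 0.003]
force: [0.7, 0.2, -0.4]
opening: 0.0931
t: 2.4
tool_pos: [0.3777, -0.2788, 0.3239]
orientation: [3.14, -0.083, 0.001]
force: [-0.2, -1.0, -0.5]
opening: 0.0929
[ 0.37766813 -0.27879675  0.32392478] [-7.44917905e-01 -2.46321927e-01  1.66076980e+00 -3.48827301e-04
  1.72608807e+00  8.78452743e-01] [ 0.46151517 -0.2825911   0.48913125]
pawl_pivot 0.82 [146.  72.] [ 0.528 -0.111  0.015]
wheel_hub 0.75 [231.  98.] [ 0.477 -0.253  0.078]
crank_grip 0.85 [204.  63.] [ 0.519 -0.225  0.122]
vee_a_centre 0.88 [ 41. 135.] [0.436 0.089 0.018]
vee_a_centre 0.78 [ 27. 203.] [0.311 0.156 0.014]
```

View pics/w1.png

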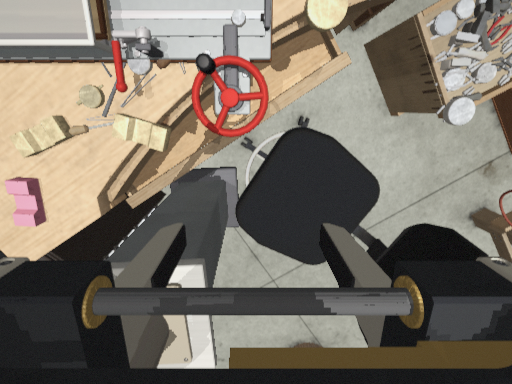

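```bash
python3 -m handwheel '0.1 0.13 0 0 0 0;0.15 0.26 0 0 0 0; 0.3 0.4 0 0 0 0; 0.3 0.4 0 0 0 0; 0.3 0.4 0 0 0 0'
python3 - <<'E'
from h import *
s,im,d=snap('wrist','w2');K,T=pose('wrist',s);print(s['tool_pos'],s['q'],T[:3,3])
for q in ('pawl_pivot','pawl_grip','wheel_hub','crank_grip','hood_mouth','deck_centre','vee_a_centre'):
        for r in robot.tip_of('wrist',q)[:5]:
            v,u=r['at']; z=d[int(v),int(u)] if 0<=int(v)<384 and 0<=int(u)<512 else 0
            print(q,round(r['conf'],2),np.round([u,v]),np.round(deproj(K,T,u,v,z),3))
E
```

```text
t: 3.3
tool_pos: [0.4681, -0.1581, 0.3232]
orientation: [-3.14, 0.081, 0.001]
force: [0.1, -0.7, -0.2]
opening: 0.0927
[ 0.46808092 -0.15813404  0.32316561] [-4.29590525e-01 -1.76306416e-01  1.60185905e+00 -2.77763823e-05
  1.71693700e+00  1.19275778e+00] [ 0.55216003 -0.16205679  0.48825178]
pawl_grip 0.75 [212. 128.] [ 0.526 -0.099  0.077]
wheel_hub 0.8 [313. 154.] [ 0.479 -0.253  0.079]
crank_grip 0.76 [296. 126.] [ 0.526 -0.219  0.122]
hood_mouth 0.91 [200.  53.] [ 0.638 -0.084  0.028]
deck_centre 0.61 [116. 184.] [0.431 0.098 0.015]
vee_a_centre 0.74 [120. 178.] [0.44  0.089 0.013]
vee_a_centre 0.65 [100. 242.] [0.312 0.154 0.017]
```

View pics/w2.png

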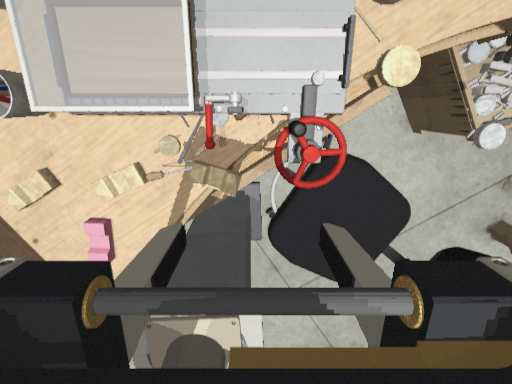

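```bash
cat >> h.py <<'E'
def redmask(im):
    hsv=cv2.cvtColor(im,cv2.COLOR_RGB2HSV)
    return ((hsv[...,0]<6)|(hsv[...,0]>174))&(hsv[...,1]>170)&(hsv[...,2]>90)
E
python3 - <<'E'
from h import *
from scipy.optimize import least_squares
for cam in('wrist','top'):
    s,im,d=snap(cam,cam+'m');K,T=pose(cam,s);P=cloud(K,T,d)
    m=redmask(im)&(P[...,2]<.13)&(d>0)&(P[...,2]>.05)
    n,l,st,_=cv2.connectedComponentsWithStats(m.astype(np.uint8))
    for i in range(1,n):
        if st[i,4]<60 : continue
        q=P[l==i];c=np.median(q,0)
        if not(.4<c[0]<.6 and -.35<c[1]<0):continue
        if st[i,4]>500 or np.ptp(q[:,0])>.09:
            # wheel: fit circle to outer pixels via contour hull
            v,u=np.where(l==i);h=cv2.convexHull(np.int32(np.c_[u,v]))[:,0]
            w=np.array([onplane(K,T,a,b,.069) for a,b in h])[:,:2]
            f=least_squares(lambda p:np.hypot(w[:,0]-p[0],w[:,1]-p[1])-p[2],[c[0],c[1],.058],loss='soft_l1',f_scale=.002)
            print(cam,'wheel',np.round(f.x,4),'z',np.percentile(q[:,2],[10,50,90]))
        else:
            v,u=np.where(l==i)
            w=np.array([onplane(K,T,a,b,.078) for a,b in zip(u,v)])[:,:2]
            vx,vy,x0,y0=cv2.fitLine(np.float32(w),cv2.DIST_HUBER,0,.01,.01)[:,0]
            print(cam,'bar',np.degrees(np.arctan2(vy,vx)),x0,y0,w.min(0),w.max(0),np.percentile(q[:,2],[5,50,95]))
    # knob
    k=(P[...,2]>.112)&(P[...,2]<.13)&(np.hypot(P[...,0]-.48,P[...,1]+.252)<.075)
    print(cam,'knob',k.sum(),np.round(P[k].mean(0),4),np.round(P[k].min(0),4),np.round(P[k].max(0),4))
E
python3 - <<'E'
import cv2
im=cv2.imread('pics/wristm.png');cv2.imwrite('pics/wz.png',cv2.resize(im[20:200,180:370],None,fx=3.2,fy=3.2,interpolation=cv2.INTER_CUBIC))
E
```

```text
wrist bar -3.3226922 0.52712244 -0.094530866 [ 0.49541408 -0.10050711] [ 0.56020359 -0.08660374] [0.07595198 0.07791791 0.08038523]
wrist wheel [ 0.478  -0.2496  0.0567] z [0.07124932 0.07324495 0.07707083]
wrist knob 201 [ 0.5221 -0.2229  0.1207] [ 0.5117 -0.2332  0.1122] [ 0.5318 -0.2129  0.1236]
top bar -2.8139188 0.5321024 -0.09355271 [ 0.49958382 -0.09799773] [ 0.56103953 -0.08781489] [0.0759757  0.07884612 0.0828327 ]<stdin>:24: RuntimeWarning: Mean of empty slice.
  ret = um.true_divide(
Traceback (most recent call last):
ValueError: zero-size array to reduction operation minimum which has no identity
```

View pics/wz.png

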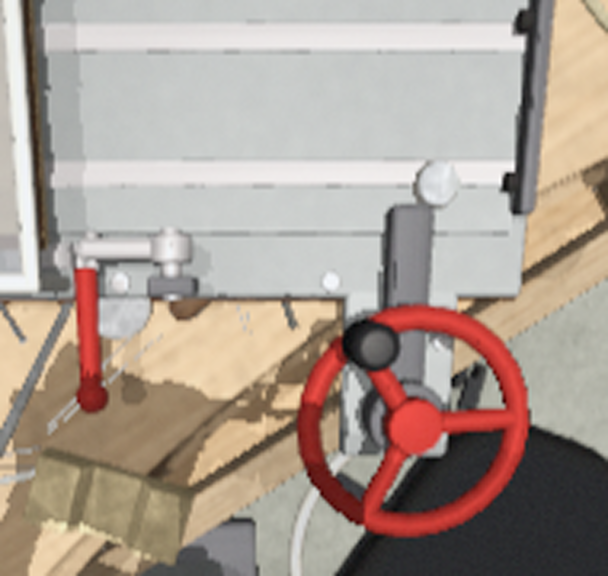

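```bash
python3 -m handwheel '0.1 0.107 0 0 0 0;0.197 0.214 -0.12 0 0 0; 0.197 0.214 -0.28 0 0 0; 0.197 0.214 -0.44 0 0 0; 0.197 0.214 -0.58 0 0 0' 0.14 20
python3 - <<'E'
from h import *
s,im,d=snap('wrist','w3');K,T=pose('wrist',s);print(s['tool_pos'],s['orientation'])
E
```

```text
t: 4.3
tool_pos: [0.5258, -0.0944, 0.1468]
orientation: [-3.14, 0.084, 0.002]
force: [-0.6, 0.5, -0.3]
opening: 0.0576
[ 0.52577243 -0.0943507   0.14684333] [-3.14017181e+00  8.41881771e-02  2.14007092e-03]
```

View pics/w3.png

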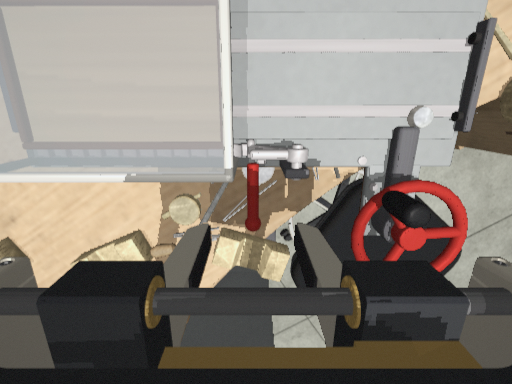

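```bash
python3 -m handwheel '0 0 -0.12 0 0 0;0 0 -0.24 0 0 0; 0 0 -0.306 0 0 0; 0 0 -0.306 0 0 0'; python3 -m handwheel '0 0 0 0 0 0;0 0 0 0 0 0;0 0 0 0 0 0;0 0 0 0 0 0' 1 12
python3 - <<'E'
from h import *
s,im,d=snap('wrist','w4');print(s['tool_pos'])
E
```

```text
t: 4.75
tool_pos: [0.5242, -0.0945, 0.0554]
orientation: [-3.139, 0.086, 0.009]
force: [-0.7, 0.2, 0.5]
opening: 0.04
t: 5.15
tool_pos: [0.5275, -0.0952, 0.0592]
orientation: [3.14, -0.085, 0.003]
force: [0.4, 0.9, -0.3]
opening: 0.0126
[ 0.52746832 -0.09518111  0.05921881]
```

View pics/w4.png

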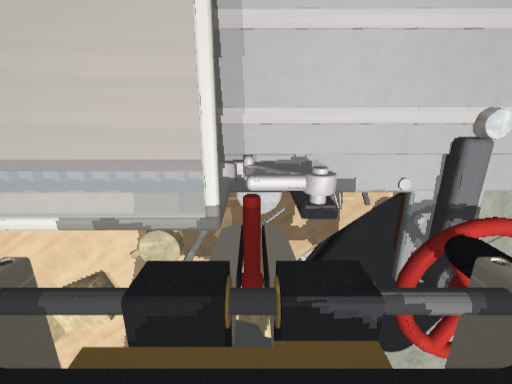

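```bash
python3 -m handwheel '0 -0.003 0.026 0 0 0;-0.001 -0.011 0.052 0 0 0;-0.001 -0.023 0.075 0 0 0;-0.002 -0.04 0.096 0 0 0;-0.003 -0.062 0.112 0 0 0'
python3 -m handwheel '-0.001 -0.023 0.012 0 0 0;-0.003 -0.046 0.019 0 0 0;-0.004 -0.071 0.021 0 0 0;-0.006 -0.093 0.019 0 0 0;-0.007 -0.114 0.014 0 0 0'
python3 -m handwheel '-0.001 -0.018 -0.009 0 0 0;-0.002 -0.036 -0.018 0 0 0;-0.003 -0.051 -0.03 0 0 0;-0.004 -0.064 -0.04 0 0 0;-0.004 -0.064 -0.04 0 0 0'
python3 - <<'E'
from h import *
s,im,d=snap('wrist','w5');print(s['tool_pos'])
E
```

```text
t: 5.7
tool_pos: [0.5267, -0.1094, 0.0937]
orientation: [-3.134, 0.083, -0.003]
force: [-4.3, 23.7, 20.4]
opening: 0.0115
t: 6.2
tool_pos: [0.5246, -0.1481, 0.0966]
orientation: [3.14, -0.085, 0.004]
force: [4.3, 2.6, 1.8]
opening: 0.0104
t: 6.7
tool_pos: [0.522, -0.1672, 0.0822]
orientation: [-3.14, 0.086, 0.001]
force: [6.2, 1.5, -2.0]
opening: 0.0102
[ 0.52199503 -0.16715617  0.08223814]
```

View pics/w5.png

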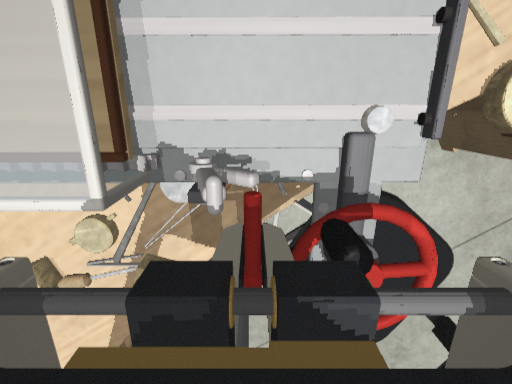

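```bash
python3 -m handwheel '0 0 0 0 0 0;0 0 0 0 0 0;0 0 0.1 0 0 0;0 0 0.23 0 0 0;0 0 0.35 0 0 0' 0.46
python3 - <<'E'
from h import *
s,im,d=snap('wrist','w6');print(s['tool_pos']);K,T=pose('wrist',s);P=cloud(K,T,d)
m=redmask(im)&(d>0)
q=P[m&(P[...,1]>-.19)&(P[...,2]<.2)]
print('handle',np.round(np.median(q,0),4),np.round(np.percentile(q,[3,97],0),4))
k=(P[...,2]>.11)&(P[...,2]<.13)&(np.hypot(P[...,0]-.478,P[...,1]+.25)<.075)
print('knob',k.sum(),np.round(P[k].mean(0),4),np.round(P[k].min(0),4),np.round(P[k].max(0),4))
E
```

```text
t: 7.25
tool_pos: [0.5211, -0.1669, 0.1889]
orientation: [-3.14, 0.086, 0.004]
force: [0.6, 0.2, 0.9]
opening: 0.0248
[ 0.52108826 -0.16691192  0.1889287 ]
handle [ 0.5279 -0.1683  0.0986] [[ 0.4961 -0.1735  0.0961]
 [ 0.5561 -0.1629  0.1012]]
knob 435 [ 0.5236 -0.2225  0.12  ] [ 0.5117 -0.2337  0.1102] [ 0.5324 -0.2129  0.1237]
```

View pics/w6.png

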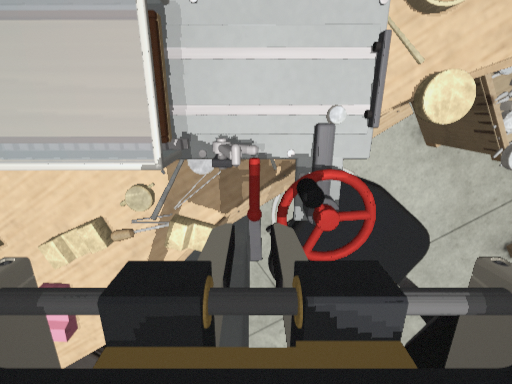

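```bash
python3 -m handwheel '0 -0.05 0.05 0 0 0.19;0 -0.1 0.05 0 0 0.38;0.005 -0.15 0.05 0 0 0.57;0.005 -0.187 0.05 0 0 0.76;0.005 -0.187 0.05 0 0 0.95' 0.1
python3 -m handwheel '0 0 0 0 0 0.19;0 0 0 0 0 0.38;0 0 0 0 0 0.57;0 0 0 0 0 0.76;0 0 0 0 0 0.95'
python3 -m handwheel '0 0 0 0 0 0.1;0 0 0 0 0 0.1'
python3 - <<'E'
from h import *
s,im,d=snap('wrist','w7');print(s['tool_pos'],np.degrees(R.from_rotvec(s['orientation']).as_euler('ZYX')),s['q']);K,T=pose('wrist',s);P=cloud(K,T,d)
k=(P[...,2]>.11)&(P[...,2]<.13)&(np.hypot(P[...,0]-.478,P[...,1]+.25)<.075)
print('knob',k.sum(),np.round(P[k].mean(0),4),np.round(P[k].min(0),4),np.round(P[k].max(0),4))
E
```

```text
t: 7.8
tool_pos: [0.5229, -0.2245, 0.2027]
orientation: [-2.953, -1.072, 0.003]
force: [-0.8, 0.2, -0.4]
opening: 0.042
t: 8.3
tool_pos: [0.523, -0.2231, 0.2027]
orientation: [-2.357, -2.075, 0.002]
force: [-0.0, 0.1, 0.4]
opening: 0.0419
t: 8.5
tool_pos: [0.5231, -0.223, 0.2028]
orientation: [-2.279, -2.16, 0.002]
force: [0.4, -0.7, -0.7]
opening: 0.042
[ 0.52309251 -0.22303216  0.20277078] [ 8.69375592e+01 -1.48475318e-02 -1.79900066e+02] [-4.92853260e-01  5.54178171e-02  1.59680249e+00 -5.09066845e-04
  1.49106108e+00 -4.39362834e-01]
knob 376 [ 0.5213 -0.221   0.1202] [ 0.5105 -0.2327  0.1109] [ 0.5316 -0.2122  0.1237]
```

View pics/w7.png

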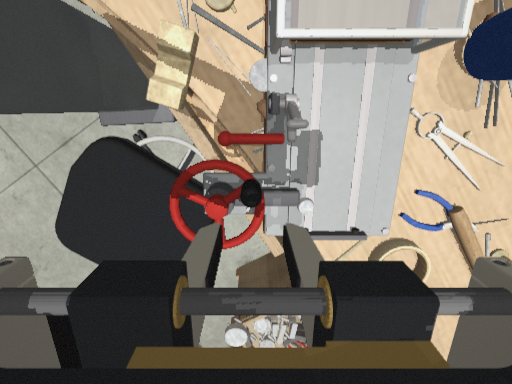

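```bash
python3 -m handwheel '0 0 -0.14 0 0 0;0 0 -0.28 0 0 0;-0.003 0.002 -0.382 0 0 0;-0.003 0.002 -0.382 0 0 0';python3 -m handwheel '0 0 0 0 0 0;0 0 0 0 0 0;0 0 0 0 0 0;0 0 0 0 0 0' 1 20
python3 - <<'E'
from h import *
s,im,d=snap('wrist','w8');print(s['tool_pos'])
hub=np.array([.478,-.2496]); c=np.array([.5222,-.2224]); r=c-hub;print(np.hypot(*r),np.degrees(np.arctan2(r[1],r[0])))
for k in range(0,13):
    a=np.radians(30*k); M=np.array([[np.cos(a),-np.sin(a)],[np.sin(a),np.cos(a)]]); print(30*k,np.round((M@r*50/np.hypot(*r)/1000-r*50/np.hypot(*r)/1000)/.3,3))
E
```

```text
t: 8.95
tool_pos: [0.5187, -0.2204, 0.0831]
orientation: [-2.277, -2.151, 0.005]
force: [0.0, 0.0, -0.5]
opening: 0.042
t: 9.35
tool_pos: [0.5219, -0.223, 0.0914]
orientation: [-2.281, -2.159, 0.003]
force: [-13.5, 1.9, 10.6]
opening: 0.0212
[ 0.5218608  -0.22300561  0.09142102]
0.05189874757641076 31.607502246248895
0 [0. 0.]
30 [-0.063  0.059]
60 [-0.147  0.079]
90 [-0.229  0.055]
120 [-0.289 -0.008]
150 [-0.309 -0.092]
180 [-0.284 -0.175]
210 [-0.221 -0.234]
240 [-0.137 -0.254]
270 [-0.055 -0.229]
300 [ 0.005 -0.167]
330 [ 0.025 -0.083]
360 [ 0. -0.]
```

View pics/w8.png

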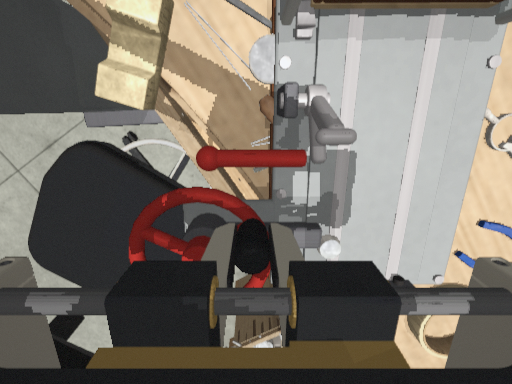

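Run:
```python
import numpy as np
for st,sg in((31.6,1),):
  for q in range(4):
    print('; '.join('%.3f %.3f 0 0 0 0'%tuple((np.array([np.cos(b),np.sin(b)])-[np.cos(a0),np.sin(a0)])/6) for a0 in [np.radians(st+90*q*sg)] for b in [a0+sg*np.radians(18*k) for k in range(1,6)]))
```

```text
-0.034 0.040 0 0 0 0; -0.078 0.067 0 0 0 0; -0.129 0.079 0 0 0 0; -0.181 0.075 0 0 0 0; -0.229 0.055 0 0 0 0
-0.040 -0.034 0 0 0 0; -0.067 -0.078 0 0 0 0; -0.079 -0.129 0 0 0 0; -0.075 -0.181 0 0 0 0; -0.055 -0.229 0 0 0 0
0.034 -0.040 0 0 0 0; 0.078 -0.067 0 0 0 0; 0.129 -0.079 0 0 0 0; 0.181 -0.075 0 0 0 0; 0.229 -0.055 0 0 0 0
0.040 0.034 0 0 0 0; 0.067 0.078 0 0 0 0; 0.079 0.129 0 0 0 0; 0.075 0.181 0 0 0 0; 0.055 0.229 0 0 0 0
```

```bash
python3 -m handwheel '-0.034 0.040 0 0 0 0; -0.078 0.067 0 0 0 0; -0.129 0.079 0 0 0 0; -0.181 0.075 0 0 0 0; -0.229 0.055 0 0 0 0'
python3 -m handwheel '-0.040 -0.034 0 0 0 0; -0.067 -0.078 0 0 0 0; -0.079 -0.129 0 0 0 0; -0.075 -0.181 0 0 0 0; -0.055 -0.229 0 0 0 0'
python3 - <<'E'
from h import *
s,im,d=snap('wrist','w9');print(s['tool_pos'])
snap('top','t9')
E
```

```text
t: 9.9
tool_pos: [0.4551, -0.2043, 0.0915]
orientation: [2.28, 2.16, 0.005]
force: [-2.2, 7.4, 7.3]
opening: 0.0214
t: 10.4
tool_pos: [0.4372, -0.2767, 0.0916]
orientation: [2.281, 2.157, -0.003]
force: [1.1, 2.5, 2.8]
opening: 0.0214
[ 0.43717863 -0.27673525  0.09155939]
```

View pics/w9.png

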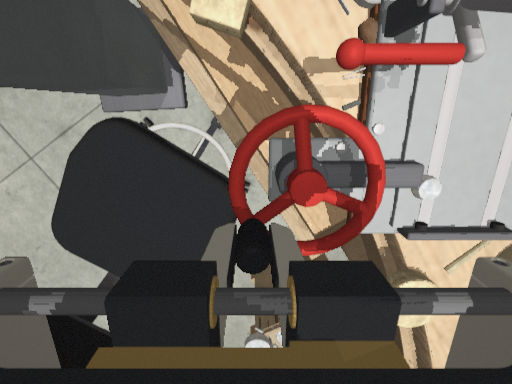

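```bash
python3 -m handwheel '0.034 -0.040 0 0 0 0; 0.078 -0.067 0 0 0 0; 0.129 -0.079 0 0 0 0; 0.181 -0.075 0 0 0 0; 0.229 -0.055 0 0 0 0'
python3 -m handwheel '0.040 0.034 0 0 0 0; 0.067 0.078 0 0 0 0; 0.079 0.129 0 0 0 0; 0.075 0.181 0 0 0 0; 0.055 0.229 0 0 0 0'
python3 -m handwheel '-0.034 0.040 0 0 0 0; -0.078 0.067 0 0 0 0; -0.129 0.079 0 0 0 0; -0.181 0.075 0 0 0 0; -0.229 0.055 0 0 0 0'
python3 -m handwheel '-0.040 -0.034 0 0 0 0; -0.067 -0.078 0 0 0 0; -0.079 -0.129 0 0 0 0; -0.075 -0.181 0 0 0 0; -0.055 -0.229 0 0 0 0'
python3 - <<'E'
from h import *
s,im,d=snap('wrist','w10');print(s['tool_pos'])
E
```

```text
t: 11.0
tool_pos: [0.5072, -0.2899, 0.0913]
orientation: [-2.281, -2.159, -0.002]
force: [-12.4, 14.8, 15.0]
opening: 0.0217
t: 11.5
tool_pos: [0.5225, -0.2236, 0.0914]
orientation: [2.28, 2.158, -0.005]
force: [-13.2, -10.5, 9.1]
opening: 0.0217
t: 12.0
tool_pos: [0.4552, -0.2043, 0.0915]
orientation: [2.279, 2.16, 0.005]
force: [-1.9, 6.4, 10.3]
opening: 0.0213
t: 12.5
tool_pos: [0.4371, -0.2766, 0.0915]
orientation: [2.28, 2.158, -0.003]
force: [-1.3, 2.4, 4.3]
opening: 0.0216
[ 0.4371495  -0.27660058  0.09151425]
```

View pics/w10.png

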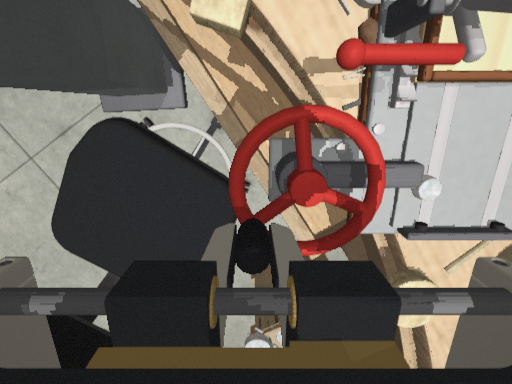

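```bash
python3 -m handwheel '0.034 -0.040 0 0 0 0; 0.078 -0.067 0 0 0 0; 0.129 -0.079 0 0 0 0; 0.181 -0.075 0 0 0 0; 0.229 -0.055 0 0 0 0'
python3 -m handwheel '0.040 0.034 0 0 0 0; 0.067 0.078 0 0 0 0; 0.079 0.129 0 0 0 0; 0.075 0.181 0 0 0 0; 0.055 0.229 0 0 0 0'
python3 -m handwheel '-0.034 0.040 0 0 0 0; -0.078 0.067 0 0 0 0; -0.129 0.079 0 0 0 0; -0.181 0.075 0 0 0 0; -0.229 0.055 0 0 0 0'
python3 -m handwheel '-0.040 -0.034 0 0 0 0; -0.067 -0.078 0 0 0 0; -0.079 -0.129 0 0 0 0; -0.075 -0.181 0 0 0 0; -0.055 -0.229 0 0 0 0'
python3 -m handwheel '0.034 -0.040 0 0 0 0; 0.078 -0.067 0 0 0 0; 0.129 -0.079 0 0 0 0; 0.181 -0.075 0 0 0 0; 0.229 -0.055 0 0 0 0'
python3 -m handwheel '0.040 0.034 0 0 0 0; 0.067 0.078 0 0 0 0; 0.079 0.129 0 0 0 0; 0.075 0.181 0 0 0 0; 0.055 0.229 0 0 0 0'
python3 - <<'E'
from h import *
s,im,d=snap('wrist','w11');print(s['tool_pos'])
E
```

```text
t: 13.05
tool_pos: [0.5072, -0.2899, 0.0913]
orientation: [-2.281, -2.159, -0.002]
force: [-11.9, 14.6, 16.6]
opening: 0.0214
t: 13.55
tool_pos: [0.5225, -0.2236, 0.0914]
orientation: [2.28, 2.158, -0.005]
force: [-12.4, -8.6, 10.3]
opening: 0.0216
t: 14.05
tool_pos: [0.4551, -0.2043, 0.0915]
orientation: [2.279, 2.16, 0.005]
force: [-1.3, 6.2, 9.3]
opening: 0.0216
t: 14.55
tool_pos: [0.437, -0.2765, 0.0915]
orientation: [2.28, 2.158, -0.003]
force: [-0.0, 0.5, 6.1]
opening: 0.0214
t: 15.05
tool_pos: [0.5072, -0.29, 0.0913]
orientation: [-2.281, -2.159, -0.002]
force: [-12.1, 14.8, 17.1]
opening: 0.0216
t: 15.55
tool_pos: [0.5224, -0.2236, 0.0914]
orientation: [2.28, 2.158, -0.005]
force: [-13.5, -8.2, 8.7]
opening: 0.0211
[ 0.52243806 -0.22359838  0.09141568]
```

View pics/w11.png

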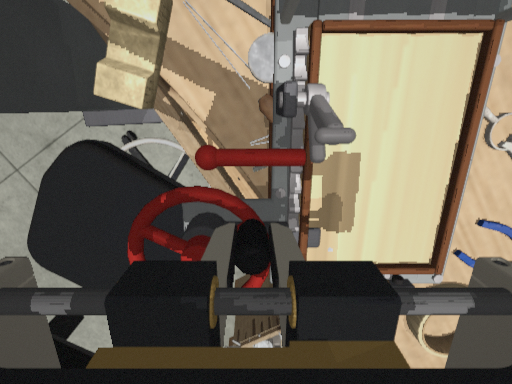

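```bash
python3 -m handwheel '-0.034 0.040 0 0 0 0; -0.078 0.067 0 0 0 0; -0.129 0.079 0 0 0 0; -0.150 0.080 0 0 0 0;-0.150 0.080 0 0 0 0'
python3 - <<'E'
from h import *
s=robot.read_state();print(s['force'],s['tool_pos'])
E
python3 -m handwheel '-0.020 -0.002 0 0 0 0;-0.035 -0.005 0 0 0 0;-0.035 -0.005 0 0 0 0;-0.035 -0.005 0 0 0 0'
python3 - <<'E'
from h import *
s,im,d=snap('wrist','w12');print(s['force'],s['tool_pos'])
E
```

```text
t: 16.1
tool_pos: [0.4788, -0.1984, 0.0915]
orientation: [2.279, 2.158, 0.003]
force: [-1.5, 2.3, 6.8]
opening: 0.0217
[-1.506913    2.26546623  6.75152542] [ 0.47878129 -0.19844316  0.0915111 ]
t: 16.5
tool_pos: [0.4709, -0.1991, 0.0916]
orientation: [2.277, 2.157, 0.009]
force: [9.6, 6.7, 3.1]
opening: 0.0211
[9.62690163 6.69288061 3.11653385] [ 0.47092098 -0.19914368  0.09155927]
```

View pics/w12.png

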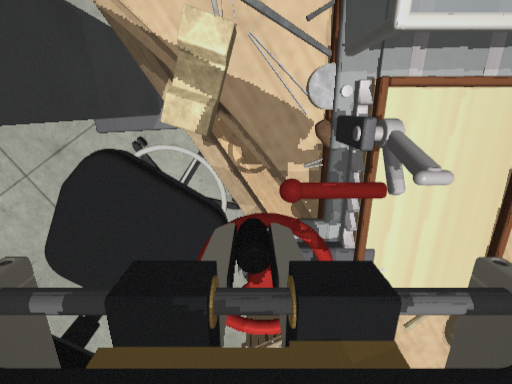

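```bash
python3 -m handwheel '-0.012 -0.002 0 0 0 0;-0.012 -0.002 0 0 0 0;-0.012 -0.002 0 0 0 0;-0.012 -0.002 0 0 0 0'
python3 -m handwheel '0 0 0 0 0 0;0 0 0 0 0 0;0 0 0.15 0 0 0;0 0 0.3 0 0 0;0 0 0.45 0 0 0' 0.1
python3 -m handwheel '-0.05 0.15 0.1 0 0 0;-0.1 0.3 0.15 0 0 0;-0.1 0.3 0.15 0 0 0'
python3 - <<'E'
from h import *
s,im,d=snap('wrist','w13');print(s['tool_pos'])
s,im,d=snap('top','t13')
c=cv2.resize(im[60:230,110:400],None,fx=2.7,fy=2.7,interpolation=cv2.INTER_CUBIC)
cv2.imwrite('pics/t13z.png',cv2.cvtColor(c,cv2.COLOR_RGB2BGR))
E
```

```text
t: 16.95
tool_pos: [0.4696, -0.1996, 0.0918]
orientation: [2.274, 2.155, 0.014]
force: [21.5, 7.8, -5.8]
opening: 0.0214
t: 17.45
tool_pos: [0.4635, -0.2003, 0.2261]
orientation: [2.281, 2.16, 0.0]
force: [0.7, -1.3, 0.3]
opening: 0.0418
t: 17.75
tool_pos: [0.4342, -0.1078, 0.2732]
orientation: [2.275, 2.159, 0.006]
force: [0.6, -0.3, 0.3]
opening: 0.042
[ 0.4342381  -0.107778    0.27321177]
```

View pics/w13.png

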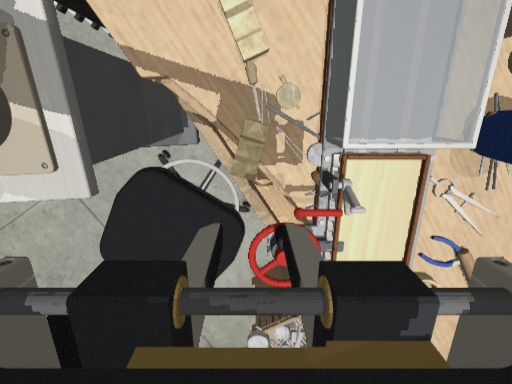

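View pics/t13z.png

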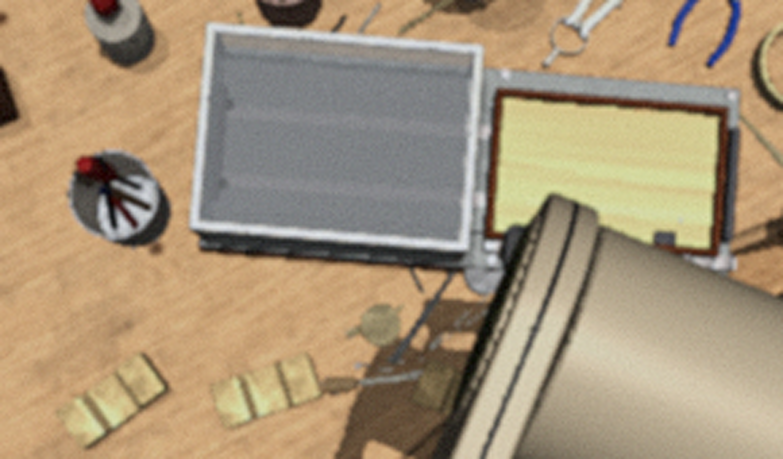

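```bash
cat >> h.py <<'E'
def blocks(im,d,K,T,ztop=.028,show=None):
    """brass/pink blocks: depth-segmented"""
    P=cloud(K,T,d)
    hsv=cv2.cvtColor(im,cv2.COLOR_RGB2HSV)
    m=(d>0)&(P[...,2]>.009)&(P[...,2]<.036)&(P[...,0]>.25)&(P[...,0]<.53)&(P[...,1]>-.2)&(P[...,1]<.35)
    m=cv2.morphologyEx(m.astype(np.uint8),cv2.MORPH_OPEN,np.ones((3,3)))
    n,l,st,_=cv2.connectedComponentsWithStats(m)
    out=[]
    for i in range(1,n):
        if st[i,4]<150: continue
        q=P[(l==i)]; xy=q[:,:2]
        r=cv2.minAreaRect(np.float32(xy*1000)); (cx,cy),(w,h),a=r
        if w>h: ang=a
        else: ang=a+90
        ang=(ang+180)%180
        out.append((round(cx/1000,4),round(cy/1000,4),round(min(w,h)),round(max(w,h)),round(ang,1),np.round(np.percentile(q[:,2],[50,97]),4),im[l==i].mean(0).round(),st[i,:5].tolist()))
    return out
E
python3 -m handwheel '-0.1 0.12 0.05 0 0 0;-0.15 0.25 0.1 0 0 0;-0.15 0.25 0.1 0 0 0'
python3 - <<'E'
from h import *
for c in('wrist','top'):
    s,im,d=snap(c,c+'14');print(s['tool_pos']);K,T=pose(c,s)
    for b in blocks(im,d,K,T):print(c,b)
    for r in robot.tip_of(c,'vee_a_centre'):
        v,u=r['at'];print(r,onplane(K,T,u,v,.014))
E
```

```text
t: 18.15
tool_pos: [0.3886, -0.0337, 0.3005]
orientation: [2.278, 2.162, 0.003]
force: [0.9, 0.1, -0.4]
opening: 0.0419
[ 0.38862558 -0.03365179  0.30051648]
wrist (0.4363, 0.1875, 21, 41, 175.0, array([0.026 , 0.0284]), array([176., 163., 128.]), [263, 0, 29, 17, 293])
wrist (0.3146, 0.1577, 40, 90, 173.9, array([0.0256, 0.0284]), array([217., 164., 180.]), [164, 18, 63, 36, 1969])
wrist (0.4393, 0.0746, 43, 124, 107.9, array([0.0252, 0.0282]), array([206., 193., 154.]), [255, 45, 45, 87, 1814])
wrist (0.4953, -0.0079, 36, 37, 134.0, array([0.0149, 0.0167]), array([185., 175., 144.]), [303, 130, 23, 23, 401])
wrist (0.432, -0.0854, 40, 90, 69.8, array([0.0255, 0.028 ]), array([198., 184., 146.]), [260, 160, 38, 55, 1199])
{'at': [38.4, 199.9], 'conf': 0.96} [0.31947282 0.15529626 0.014     ]
{'at': [80.1, 275.8], 'conf': 0.6} [0.43275611 0.09073206 0.014     ]
{'at': [224.9, 338.4], 'conf': 0.28} [ 0.54276386 -0.16556772  0.014     ]
[ 0.38912562 -0.03596629  0.29868522]
top (0.4207, 0.224, 40, 91, 127.9, array([0.0267, 0.0316]), array([185., 168., 120.]), [132, 191, 40, 36, 687])
top (0.4298, 0.098, 40, 72, 109.8, array([0.0234, 0.0313]), array([193., 177., 128.]), [189, 194, 29, 25, 437])
top (0.3051, 0.3181, 3, 121, 30.2, array([0.0236, 0.0351]), array([48., 37., 26.]), [97, 234, 26, 46, 189])
top (0.3135, 0.1568, 40, 90, 174.0, array([0.0264, 0.0317]), array([195., 128., 148.]), [168, 235, 22, 40, 683])
{'at': [204.6, 209.6], 'conf': 0.75} [0.43323881 0.08798323 0.014     ]
{'at': [255.8, 178.6], 'conf': 0.63} [0.30973469 0.1578953  0.014     ]
```

View pics/wrist14.png

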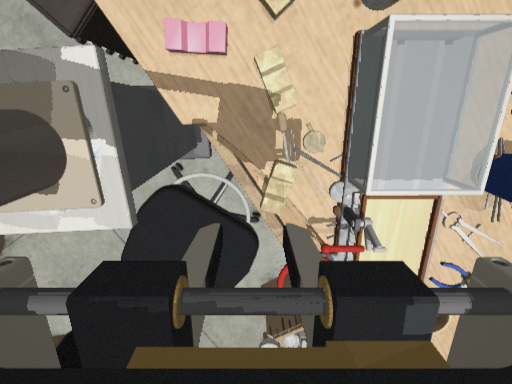

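```bash
python3 -m handwheel '0.06 -0.06 -0.1 0 0 -0.15;0.12 -0.12 -0.25 0 0 -0.3;0.146 -0.158 -0.4 0 0 -0.382;0.146 -0.158 -0.55 0 0 -0.382;0.146 -0.158 -0.57 0 0 -0.382' -0.5 60
python3 - <<'E'
from h import *
c='wrist'
s,im,d=snap(c,c+'15');print(s['tool_pos'],np.degrees(R.from_rotvec(s['orientation']).as_euler('ZYX')));K,T=pose(c,s)
for b in blocks(im,d,K,T):print(c,b)
E
```

```text
t: 18.85
tool_pos: [0.4278, -0.083, 0.1208]
orientation: [-2.572, -1.786, 0.012]
force: [-1.8, 0.1, -0.6]
opening: 0.0698
[ 0.4277893  -0.0830103   0.12075423] [ 6.95507326e+01  5.18475582e-02 -1.79276216e+02]
wrist (0.3085, 0.1444, 14, 80, 174.3, array([0.0162, 0.0277]), array([165., 113., 128.]), [0, 0, 85, 28, 1416])
wrist (0.4381, 0.0806, 40, 70, 110.5, array([0.0218, 0.028 ]), array([206., 192., 153.]), [153, 0, 90, 71, 3352])
wrist (0.4416, 0.0258, 17, 33, 97.0, array([0.0149, 0.0175]), array([160., 139., 109.]), [216, 66, 24, 34, 530])
wrist (0.4952, -0.0086, 37, 37, 114.7, array([0.0152, 0.0165]), array([183., 172., 142.]), [273, 78, 40, 41, 1237])
wrist (0.4325, -0.0855, 40, 89, 69.8, array([0.0261, 0.028 ]), array([134., 120.,  92.]), [239, 149, 41, 85, 3239])
```

View pics/wrist15.png

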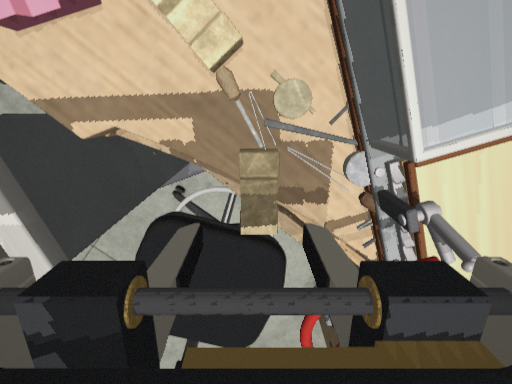

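```bash
python3 -m handwheel '0 0 -0.1 0 0 0;0 0 -0.2 0 0 0;0 0 -0.28 0 0 0;0 0 -0.28 0 0 0;0 0 -0.28 0 0 0'
python3 - <<'E'
from h import *
c='wrist'
s,im,d=snap(c,c+'16');print(s['tool_pos'],np.degrees(R.from_rotvec(s['orientation']).as_euler('ZYX')));K,T=pose(c,s)
E
```

```text
t: 19.4
tool_pos: [0.4338, -0.0835, 0.046]
orientation: [2.577, 1.794, 0.002]
force: [0.8, 0.3, 0.5]
opening: 0.0694
[ 0.43382733 -0.08353567  0.04603548] [ 6.96825823e+01 -1.11124370e-03  1.79905077e+02]
```

View pics/wrist16.png

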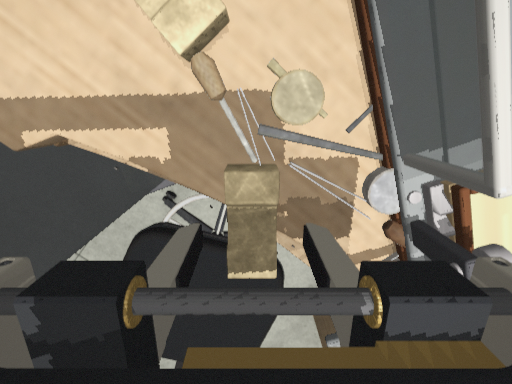

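```bash
python3 -m handwheel '0 0 -0.07 0 0 0;0 0 -0.137 0 0 0;0 0 -0.137 0 0 0;0 0 -0.137 0 0 0'; python3 -m handwheel '0 0 0 0 0 0;0 0 0 0 0 0;0 0 0 0 0 0;0 0 0 0 0 0;0 0 0 0 0 0' 1 60;python3 -m handwheel '0 0 0 0 0 0;0 0 0.05 0 0 0;0 0 0.1 0 0 0;0 0 0.2 0 0 0;0 0 0.3 0 0 0'
python3 - <<'E'
from h import *
c='wrist'
s,im,d=snap(c,c+'17');print(s['tool_pos'],s['opening'],s['force'])
E
```

```text
t: 19.85
tool_pos: [0.4337, -0.0833, 0.0046]
orientation: [2.577, 1.794, 0.002]
force: [-0.1, 0.2, 0.2]
opening: 0.0698
t: 20.35
tool_pos: [0.433, -0.083, 0.0033]
orientation: [2.578, 1.795, 0.001]
force: [0.8, 0.8, 3.0]
opening: 0.0396
t: 20.85
tool_pos: [0.4303, -0.0822, 0.0916]
orientation: [-2.575, -1.793, 0.005]
force: [1.3, -0.2, -6.4]
opening: 0.0393
[ 0.43030236 -0.08219259  0.09157733] 0.03934428656602255 [ 1.25240767 -0.16628987 -6.39782557]
```

View pics/wrist17.png

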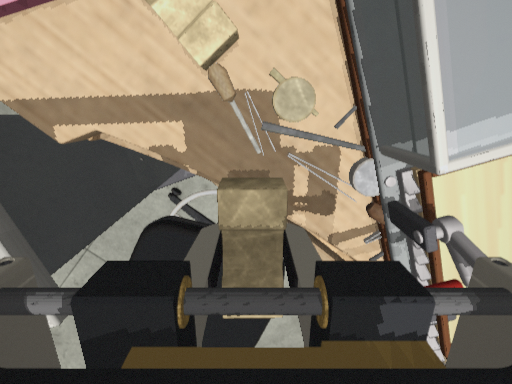

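```bash
python3 -m handwheel '0 0 0.15 0 0 -0.19;0.02 0 0.3 0 0 -0.38;0.05 -0.05 0.45 0 0 -0.57;0.05 -0.1 0.5 0 0 -0.76;0.05 -0.12 0.5 0 0 -0.95'
python3 -m handwheel '0 -0.05 0 0 0 -0.19;0 -0.07 0 0 0 -0.38;0 -0.1 0 0 0 -0.57;0 -0.1 0 0 0 -0.665;0 -0.1 0 0 0 -0.665'
cat >> h.py <<'E'
def deck(im,d,K,T):
    P=cloud(K,T,d);hsv=cv2.cvtColor(im,cv2.COLOR_RGB2HSV)
    m=(d>0)&(P[...,2]>.034)&(P[...,2]<.046)&(P[...,0]>.54)&(P[...,0]<.73)&(P[...,1]>-.36)&(P[...,1]<-.07)&(hsv[...,1]>50)&(hsv[...,1]<140)&(hsv[...,2]>90)
    m=cv2.morphologyEx(m.astype(np.uint8),cv2.MORPH_OPEN,np.ones((3,3)))
    q=P[m>0]
    return cv2.minAreaRect(np.float32(q[:,:2]*1000)),np.percentile(q[:,2],[5,50,95]),m
E
python3 - <<'E'
from h import *
for c in('wrist','top'):
    s,im,d=snap(c,c+'18');print(s['tool_pos'],s['opening'],s['force'],np.degrees(R.from_rotvec(s['orientation']).as_euler('ZYX')));K,T=pose(c,s)
    print(deck(im,d,K,T)[:2])
    for r in robot.tip_of(c,'deck_centre')+robot.tip_of(c,'hood_mouth'):
        v,u=r['at'];print(r,onplane(K,T,u,v,.04),onplane(K,T,u,v,.024))
E
```

```text
t: 21.4
tool_pos: [0.449, -0.1204, 0.2448]
orientation: [3.055, 0.721, 0.005]
force: [0.9, 0.5, -7.2]
opening: 0.0393
t: 21.9
tool_pos: [0.4468, -0.1488, 0.2405]
orientation: [-3.139, 0.084, 0.005]
force: [0.2, 0.6, -6.5]
opening: 0.0397
[ 0.44676504 -0.14879185  0.24050027] 0.039679582098798766 [ 0.16039479  0.57496817 -6.48491918] [  -3.07823876    0.18566799 -179.92378672]
(((612.8023681640625, -201.97914123535156), (191.8399200439453, 74.28819274902344), 86.73853302001953), array([0.03745375, 0.03883851, 0.04021627]))
{'at': [18.0, 285.6], 'conf': 0.81} [ 0.63045452 -0.19781858  0.04      ] [ 0.63479979 -0.19977727  0.024     ]
{'at': [23.9, 189.6], 'conf': 0.96} [ 0.63058018 -0.08203208  0.04      ] [ 0.63493095 -0.07892054  0.024     ]
[ 0.44716931 -0.14858261  0.24162507] 0.039379910518452646 [ 0.23589187  0.69584137 -7.51697725] [-2.84153622e+00  1.00941363e-01 -1.79955047e+02]
(((630.9406127929688, -203.70761108398438), (190.76255798339844, 118.28813171386719), 87.31588745117188), array([0.03720692, 0.04026735, 0.04352476]))
{'at': [125.3, 335.0], 'conf': 0.66} [ 0.62769184 -0.20408188  0.04      ] [ 0.63082052 -0.20714932  0.024     ]
{'at': [120.1, 281.0], 'conf': 0.71} [ 0.63631423 -0.07624201  0.04      ] [ 0.63957541 -0.07734498  0.024     ]
```

View pics/wrist18.png

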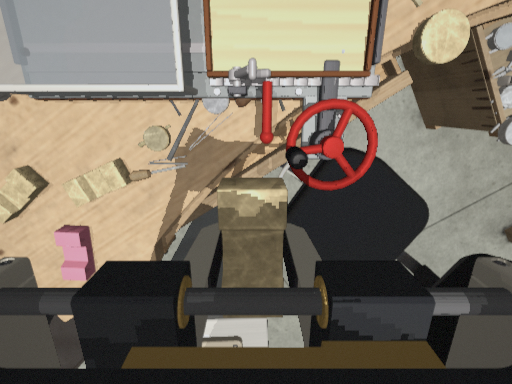

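View pics/top18.png

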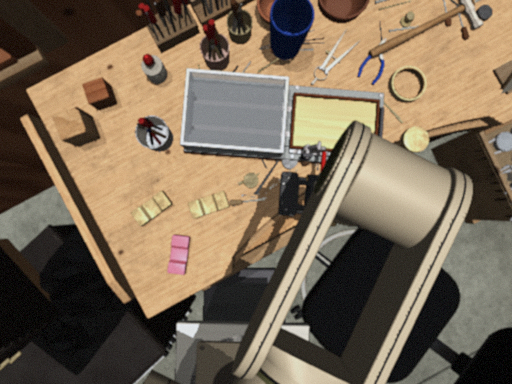

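```bash
python3 -m handwheel '0.12 -0.08 0 0 0 0;0.24 -0.16 0 0 0 0;0.36 -0.24 0 0 0 0;0.48 -0.32 0 0 0 0;0.612 -0.391 0 0 0 0'
python3 - <<'E'
from h import *
s=robot.read_state();print(s['tool_pos'],np.degrees(R.from_rotvec(s['orientation']).as_euler('ZYX')))
for c in('wrist','top'):
    s,im,d=snap(c,c+'19');K,T=pose(c,s);P=cloud(K,T,d)
    if c=='top':print(deck(im,d,K,T)[:2])
    m=(d>0)&(P[...,2]>.065)&(P[...,2]<.13)&(P[...,1]<-.1)&(P[...,1]>-.19)&(P[...,0]>.53)&(P[...,0]<.62)
    print(c,m.sum(),np.percentile(P[m],[2,50,98],axis=0) if m.sum() else 0)
s=robot.read_state();print(s['tool_pos'],np.degrees(R.from_rotvec(s['orientation']).as_euler('ZYX')))
E
```

```text
t: 22.7
tool_pos: [0.6324, -0.2674, 0.2424]
orientation: [3.14, -0.081, -0.0]
force: [0.3, -0.5, -5.2]
opening: 0.0394
[ 0.63239571 -0.26739755  0.24241689] [-2.95163412e+00  1.29387753e-02  1.79988494e+02]
wrist 725 [[ 0.53484275 -0.17446751  0.0713702 ]
 [ 0.56851523 -0.15480021  0.09614609]
 [ 0.57669545 -0.12778276  0.12865167]]
(((631.133544921875, -202.10581970214844), (187.99478149414062, 117.99085235595703), 86.35086059570312), array([0.03732482, 0.04036337, 0.0435062 ]))
top 248 [[ 0.53333524 -0.17396665  0.07080296]
 [ 0.55991034 -0.14565595  0.09624125]
 [ 0.57326891 -0.12503539  0.12905975]]
[ 0.63360468 -0.26813536  0.23628869] [  -2.97974926    0.32301791 -179.86528605]
```

View pics/wrist19.png

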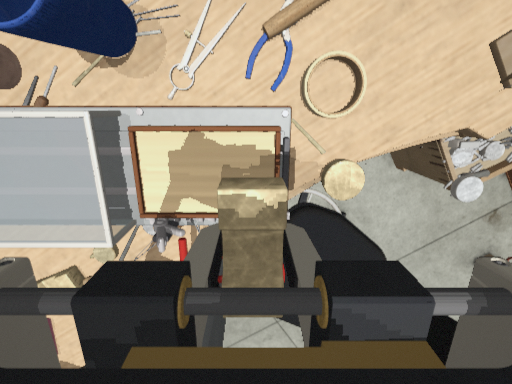

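View pics/top19.png

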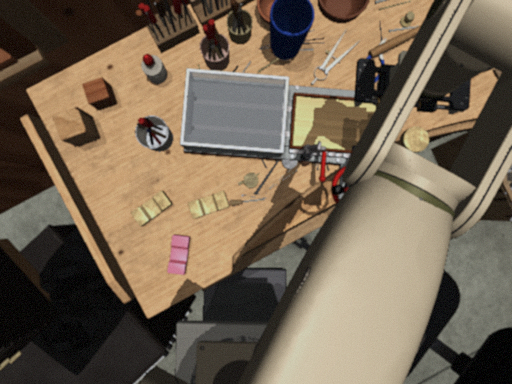

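```bash
python3 -m handwheel '0 0 -0.12 0 0 0;0 0 -0.25 0 0 0;-0.004 0.003 -0.38 0 0 0;-0.004 0.003 -0.5 0 0 0;-0.004 0.003 -0.5 0 0 0'
python3 - <<'E'
from h import *
for i in range(3):
  s=robot.read_state();print(s['tool_pos'],np.degrees(R.from_rotvec(s['orientation']).as_euler('ZYX')),s['force'])
  c='wrist';s,im,d=snap(c,c+'20')
K,T=pose(c,s);P=cloud(K,T,d)
hsv=cv2.cvtColor(im,cv2.COLOR_RGB2HSV)
q=P[(d>0)&(P[...,2]<.054)&(P[...,2]>.045)&(P[...,0]>.54)]
print(np.percentile(q,[1,50,99],axis=0))
E
```

```text
t: 23.3
tool_pos: [0.6251, -0.2626, 0.085]
orientation: [-3.135, 0.08, 0.018]
force: [-2.4, 1.3, -8.8]
opening: 0.0395
[ 0.62513497 -0.26257246  0.08504568] [  -2.93279188    0.67062745 -179.69616633] [-2.3527092   1.3317172  -8.82314408]
[ 0.62711828 -0.26359803  0.08914024] [  -2.93977719    0.41528602 -179.81328445] [-0.12793984 -0.22472362 -5.84049108]
[ 0.62938281 -0.2648011   0.09274689] [-2.94994501e+00  1.04079743e-01 -1.79952010e+02] [ 1.19886303 -0.99913894 -6.24804995]
[[ 0.56815551 -0.3054313   0.04530356]
 [ 0.68874509 -0.17089083  0.04863991]
 [ 0.72026355 -0.08784282  0.05085122]]
```

View pics/wrist20.png

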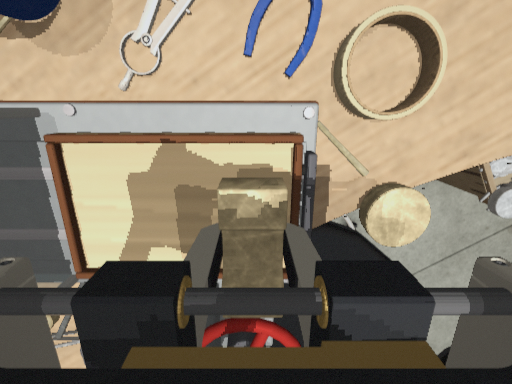

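```bash
python3 -m handwheel '0 0 -0.06 0 0 0;0 0 -0.12 0 0 0;0 0 -0.133 0 0 0;0 0 -0.133 0 0 0;0 0 -0.133 0 0 0'
python3 - <<'E'
from h import *
c='wrist';s,im,d=snap(c,c+'21');print(s['tool_pos'],s['force'])
s0=np.mean([robot.read_state()['tool_pos'] for _ in range(1)],0)
K,T=pose(c,s)
g=cv2.cvtColor(im,cv2.COLOR_RGB2BGR);cv2.imwrite('pics/w21z.png',cv2.resize(g[80:300,60:360],None,fx=2.6,fy=2.6))
E
```

```text
t: 23.95
tool_pos: [0.6299, -0.2653, 0.0529]
orientation: [-3.14, 0.082, 0.0]
force: [-0.4, -0.1, -7.1]
opening: 0.0392
[ 0.62994871 -0.26533582  0.05291412] [-0.36282987 -0.12750171 -7.08813624]
```

View pics/w21z.png

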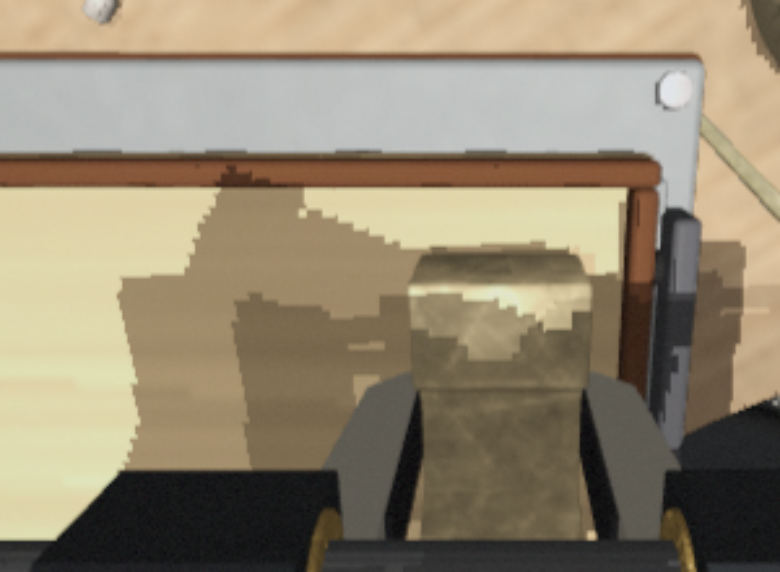

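```bash
python3 -m handwheel '0 0 -0.01 0 0 0;0 0 -0.01 0 0 0;0 0 -0.01 0 0 0';python3 -m handwheel '0 0 -0.01 0 0 0;0 0 -0.01 0 0 0;0 0 -0.01 0 0 0'
```

```text
t: 24.3
tool_pos: [0.6301, -0.2653, 0.0501]
orientation: [3.14, -0.082, 0.0]
force: [0.2, 0.1, -7.6]
opening: 0.0393
t: 24.6
tool_pos: [0.6298, -0.2652, 0.0467]
orientation: [-3.14, 0.082, 0.001]
force: [-0.4, 0.9, -8.0]
opening: 0.0398
```

```bash
python3 -m handwheel '0 0 -0.008 0 0 0;0 0 -0.008 0 0 0;0 0 -0.008 0 0 0';python3 -m handwheel '0 0 -0.004 0 0 0;0 0 -0.004 0 0 0;0 0 -0.004 0 0 0'
```

```text
t: 24.9
tool_pos: [0.6299, -0.2652, 0.0444]
orientation: [-3.14, 0.082, 0.0]
force: [-0.2, 0.5, -6.7]
opening: 0.0395
t: 25.2
tool_pos: [0.6301, -0.2654, 0.0434]
orientation: [3.14, -0.082, 0.0]
force: [-0.3, 0.1, -7.0]
opening: 0.0393
```

```bash
python3 -m handwheel '0 0 0 0 0 0;0 0 0 0 0 0;0 0 0 0 0 0' 0.05 20; python3 -m handwheel '0 0 0.04 0 0 0;0 0 0.1 0 0 0;0 0 0.2 0 0 0;0 0 0.33 0 0 0;0 0 0.46 0 0 0'
python3 - <<'E'
from h import *
c='wrist';s,im,d=snap(c,c+'22');print(s['tool_pos'],s['force'])
E
```

```text
t: 25.5
tool_pos: [0.6309, -0.2656, 0.0447]
orientation: [3.14, -0.082, 0.003]
force: [0.8, 1.4, 2.0]
opening: 0.0441
t: 26.0
tool_pos: [0.6301, -0.2654, 0.1847]
orientation: [3.14, -0.082, 0.002]
force: [0.3, -0.3, -0.4]
opening: 0.0444
[ 0.63005704 -0.26541075  0.18472476] [ 0.30761208 -0.32106422 -0.43525622]
```

View pics/wrist22.png

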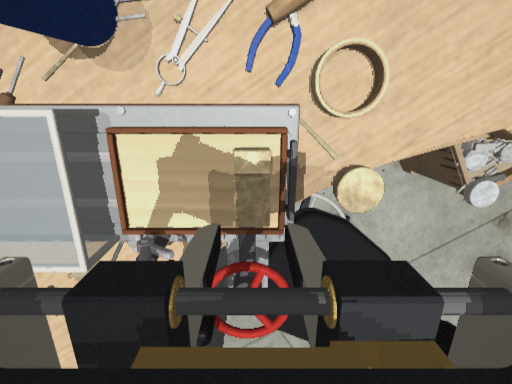

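```bash
python3 -m handwheel '-0.05 0.05 0.15 0 0 0.19;-0.15 0.15 0.25 0 0 0.38;-0.25 0.25 0.25 0 0 0.57;-0.35 0.38 0.25 0 0 0.76;-0.45 0.5 0.25 0 0 0.95' -0.5
python3 -m handwheel '-0.07 0.13 0 0 0 0.19;-0.15 0.26 0 0 0 0.38;-0.2 0.4 0 0 0 0.57;-0.22 0.5 0 0 0 0.76;-0.22 0.6 0 0 0 0.95'
python3 -m handwheel '0 0.1 0 0 0 0.19;0 0.1 0 0 0 0.38;0 0.1 0 0 0 0.57;0 0.1 0 0 0 0.57'
python3 - <<'E'
from h import *
for c in('wrist','top'):
    s,im,d=snap(c,c+'23');print(s['tool_pos'],np.degrees(R.from_rotvec(s['orientation']).as_euler('ZYX')));K,T=pose(c,s)
    for b in blocks(im,d,K,T):print(c,b)
E
```

```text
t: 26.55
tool_pos: [0.4942, -0.1143, 0.2586]
orientation: [2.949, 1.076, 0.005]
force: [0.1, 1.2, 0.4]
opening: 0.0693
t: 27.05
tool_pos: [0.4286, 0.066, 0.2587]
orientation: [2.353, 2.078, 0.005]
force: [-0.1, -0.6, -0.8]
opening: 0.0696
t: 27.45
tool_pos: [0.4293, 0.095, 0.2581]
orientation: [1.837, 2.546, 0.003]
force: [-0.2, 0.4, 1.0]
opening: 0.0696
[0.42931125 0.09501517 0.25814524] [1.08356071e+02 3.90110711e-02 1.79848827e+02]
wrist (0.4217, 0.2255, 40, 90, 128.0, array([0.0258, 0.0282]), array([204., 191., 154.]), [252, 38, 47, 75, 2029])
wrist (0.3143, 0.158, 40, 90, 174.1, array([0.0258, 0.0282]), array([224., 172., 189.]), [155, 73, 69, 53, 1896])
wrist (0.4388, 0.0755, 42, 124, 108.3, array([0.0253, 0.0281]), array([165., 150., 117.]), [240, 138, 28, 76, 1639])
wrist (0.4947, -0.0068, 35, 36, 18.9, array([0.0149, 0.0164]), array([190., 180., 149.]), [259, 222, 22, 20, 357])
[0.42933054 0.09481445 0.25788728] [1.07996576e+02 3.14235738e-02 1.79865078e+02]
top (0.4935, -0.0094, 34, 36, 1.4, array([0.0164, 0.0202]), array([172., 156., 118.]), [244, 173, 15, 16, 185])
top (0.4443, 0.056, 23, 41, 8.3, array([0.0287, 0.0327]), array([189., 166., 118.]), [218, 192, 11, 18, 151])
top (0.2984, 0.1595, 38, 59, 178.2, array([0.0269, 0.0314]), array([203., 130., 150.]), [168, 248, 17, 27, 231])
```

View pics/wrist23.png

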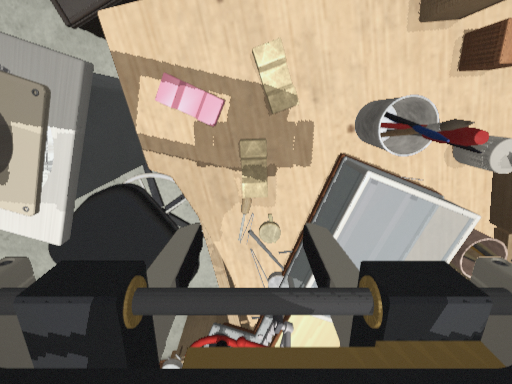

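View pics/top23.png

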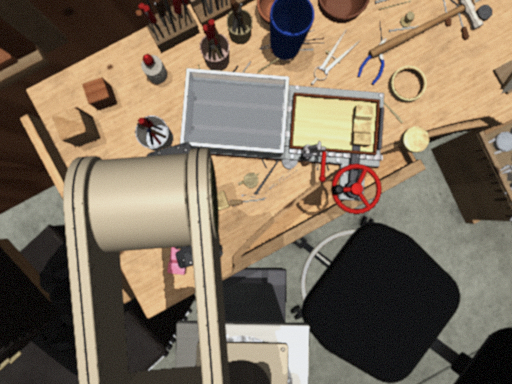

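```bash
sed -i "s/def blocks(im,d,K,T,ztop=.028,show=None)/def blocks(im,d,K,T,zlo=.009)/; s/P\[...,2\]>.009)/P[...,2]>zlo)/" h.py
cat >> h.py <<'E'
def fitnear(im,d,K,T,x,y,r=.06,zlo=.0205,zhi=.034):
    P=cloud(K,T,d);m=(d>0)&(P[...,2]>zlo)&(P[...,2]<zhi)&(np.hypot(P[...,0]-x,P[...,1]-y)<r)
    m=cv2.morphologyEx(m.astype(np.uint8),cv2.MORPH_OPEN,np.ones((3,3)))
    return cv2.minAreaRect(np.float32(P[m>0][:,:2]*1000)),m.sum()
E
python3 - <<'E'
from h import *
c='wrist';s,im,d=snap(c,c+'24');print(s['tool_pos']);K,T=pose(c,s)
print(fitnear(im,d,K,T,.4334,.0916),fitnear(im,d,K,T,.4217,.2255))
E
```

```text
[0.42927586 0.09466988 0.25758871]
(((433.4921875, 91.13905334472656), (39.41549301147461, 89.8000259399414), 20.30667495727539), np.uint64(927)) (((421.5202941894531, 225.5504608154297), (39.91417694091797, 90.18893432617188), 37.986419677734375), np.uint64(1284))
```

```bash
python3 -m handwheel '0.014 -0.012 -0.15 0 0 0.047;0.014 -0.012 -0.3 0 0 0.047;0.014 -0.012 -0.45 0 0 0.047;0.014 -0.012 -0.6 0 0 0.047;0.014 -0.012 -0.7 0 0 0.047'
python3 -m handwheel '0 0 0 0 0 0;0 0 0 0 0 0'
python3 - <<'E'
from h import *
c='wrist';s,im,d=snap(c,c+'25');print(s['tool_pos'],np.degrees(R.from_rotvec(s['orientation']).as_euler('ZYX')))
E
```

```text
t: 28.1
tool_pos: [0.4315, 0.0906, 0.0435]
orientation: [-1.8, -2.572, 0.003]
force: [0.0, 0.2, -0.2]
opening: 0.0698
t: 28.3
tool_pos: [0.4333, 0.0909, 0.0471]
orientation: [-1.798, -2.575, 0.001]
force: [-0.2, 0.1, 1.2]
opening: 0.0702
[0.43328934 0.09087544 0.04706052] [ 1.10152134e+02 -8.53345426e-03 -1.79968478e+02]
```

View pics/wrist25.png

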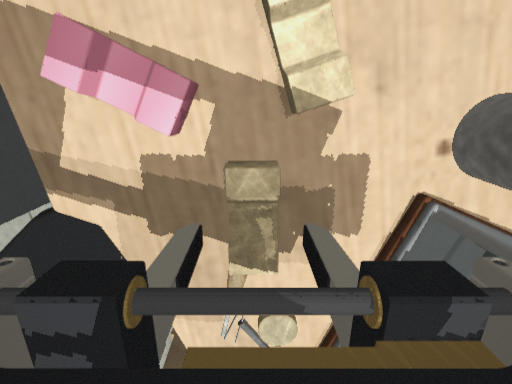

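Centred on the block at (252,215). Descend 43 mm and grip.

```bash
python3 -m handwheel '0 0 -0.07 0 0 0;0 0 -0.143 0 0 0;0 0 -0.143 0 0 0;0 0 -0.143 0 0 0'; python3 -m handwheel '0 0 0 0 0 0;0 0 0 0 0 0;0 0 0 0 0 0;0 0 0 0 0 0;0 0 0 0 0 0' 1 60;python3 -m handwheel '0 0 0 0 0 0;0 0 0.05 0 0 0;0 0 0.1 0 0 0;0 0 0.2 0 0 0;0 0 0.3 0 0 0'
python3 -m handwheel '0 0 0.15 0 0 -0.19;0.02 -0.1 0.3 0 0 -0.38;0.05 -0.2 0.45 0 0 -0.57;0.05 -0.3 0.5 0 0 -0.76;0.05 -0.4 0.5 0 0 -0.95'
python3 - <<'E'
from h import *
c='wrist';s,im,d=snap(c,c+'26');print(s['tool_pos'],np.degrees(R.from_rotvec(s['orientation']).as_euler('ZYX')),s['force'],s['opening'])
E
```

```text
t: 28.75
tool_pos: [0.4346, 0.0912, 0.0054]
orientation: [1.795, 2.576, 0.002]
force: [0.5, -0.1, 0.5]
opening: 0.0698
t: 29.25
tool_pos: [0.4335, 0.0911, 0.0039]
orientation: [1.795, 2.577, 0.001]
force: [-0.2, 0.7, 3.9]
opening: 0.0394
t: 29.75
tool_pos: [0.4314, 0.0909, 0.0927]
orientation: [-1.794, -2.575, 0.004]
force: [1.0, 0.8, -3.5]
opening: 0.0395
t: 30.25
tool_pos: [0.4499, -0.0306, 0.2473]
orientation: [2.613, 1.736, 0.006]
force: [1.2, -0.2, -5.4]
opening: 0.0396
[ 0.44989406 -0.0305741   0.24729373] [ 6.71966451e+01 -5.76477642e-02  1.79673077e+02] [ 1.16203781 -0.24004057 -5.37529025] 0.03959099777365112
```

View pics/wrist26.png

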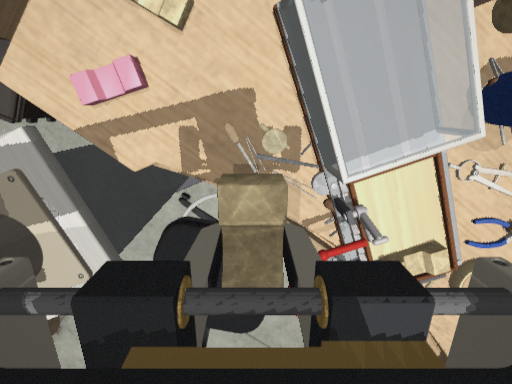

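```bash
python3 -m handwheel '0.05 -0.1 0 0 0 -0.19;0.1 -0.2 0 0 0 -0.38;0.2 -0.3 0 0 0 -0.57;0.3 -0.4 0 0 0 -0.76;0.4 -0.5 0 0 0 -0.95'
python3 -m handwheel '0.1 -0.03 0 0 0 -0.19;0.2 -0.065 0 0 0 -0.38;0.204 -0.065 0 0 0 -0.57;0.204 -0.065 0 0 0 -0.615;0.204 -0.065 0 0 0 -0.615'
python3 - <<'E'
from h import *
for i in range(2):
    c='wrist';s,im,d=snap(c,c+'27');print(s['tool_pos'],np.degrees(R.from_rotvec(s['orientation']).as_euler('ZYX')),s['force'],s['opening'])
K,T=pose(c,s)
P=cloud(K,T,d)
print(fitnear(im,d,K,T,.628,-.265,zlo=.06,zhi=.075))
E
```

```text
t: 30.8
tool_pos: [0.5684, -0.1798, 0.2416]
orientation: [-3.069, -0.665, 0.003]
force: [0.6, 0.3, -3.5]
opening: 0.0393
t: 31.3
tool_pos: [0.6288, -0.198, 0.2409]
orientation: [-3.139, 0.079, 0.006]
force: [-0.7, -0.1, -4.6]
opening: 0.0392
[ 0.62876227 -0.19797494  0.24093847] [  -2.88736976    0.21565456 -179.92203853] [-0.70039203 -0.11133547 -4.60507667] 0.03924501982063484
[ 0.6287423  -0.19798531  0.24150112] [-2.79924465e+00  1.73731238e-01 -1.79937545e+02] [ 0.12383143  0.28797822 -3.93173255] 0.039587140068836964
(((627.17626953125, -264.761474609375), (40.178382873535156, 88.46287536621094), 87.16776275634766), np.uint64(1245))
```

View pics/wrist27.png

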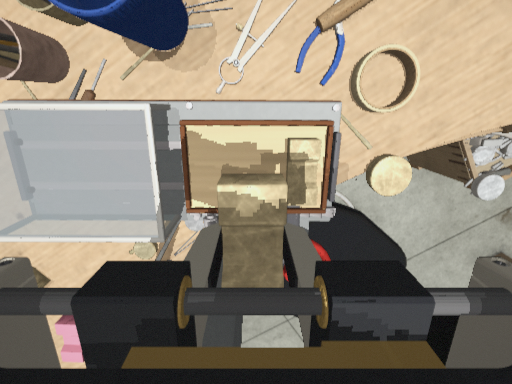

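```bash
python3 -m handwheel '0.006 -0.006 -0.12 0 0 0;0.006 -0.006 -0.25 0 0 0;0.006 -0.006 -0.38 0 0 0;0.006 -0.006 -0.5 0 0 0;0.006 -0.006 -0.58 0 0 0'
python3 -m handwheel '0 0 0 0 0 0;0 0 -0.03 0 0 0;0 0 -0.05 0 0 0;0 0 -0.05 0 0 0'
python3 - <<'E'
from h import *
c='wrist';s,im,d=snap(c,c+'28');print(s['tool_pos'],s['force'],s['opening'])
E
```

```text
t: 31.9
tool_pos: [0.629, -0.1992, 0.0657]
orientation: [-3.139, 0.077, 0.006]
force: [-0.4, -0.1, -5.0]
opening: 0.0393
t: 32.3
tool_pos: [0.6316, -0.2003, 0.0551]
orientation: [3.14, -0.079, 0.002]
force: [-0.4, -0.1, -4.3]
opening: 0.0393
[ 0.63161496 -0.20034938  0.05512216] [-0.39665498 -0.12683407 -4.31794469] 0.03932215484771283
```

View pics/wrist28.png

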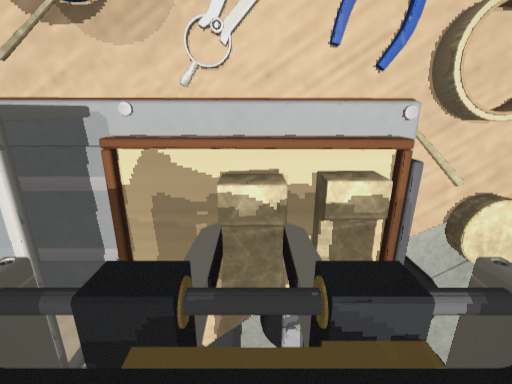

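```bash
python3 -m handwheel '0 0 -0.02 0 0 0;0 0 -0.036 0 0 0;0 0 -0.036 0 0 0;0 0 -0.036 0 0 0'
python3 -m handwheel '0 0 0 0 0 0;0 0 0 0 0 0;0 0 0 0 0 0' 0.05 20; python3 -m handwheel '0 0 0.04 0 0 0;0 0 0.1 0 0 0;0 0 0.2 0 0 0;0 0 0.33 0 0 0;0 0 0.46 0 0 0'
python3 -m handwheel '-0.05 0.05 0.15 0 0 0.19;-0.15 0.15 0.25 0 0 0.38;-0.25 0.25 0.25 0 0 0.57;-0.35 0.38 0.25 0 0 0.76;-0.45 0.5 0.25 0 0 0.95' -0.5
python3 - <<'E'
from h import *
c='top';s,im,d=snap(c,c+'29');print(s['tool_pos'],np.degrees(R.from_rotvec(s['orientation']).as_euler('ZYX')));K,T=pose(c,s)
print(fitnear(im,d,K,T,.628,-.265,r=.05,zlo=.06,zhi=.08),fitnear(im,d,K,T,.629,-.2,r=.05,zlo=.06,zhi=.08))
for b in blocks(im,d,K,T):print(c,b)
E
```

```text
t: 32.75
tool_pos: [0.6316, -0.2004, 0.0439]
orientation: [3.14, -0.079, 0.001]
force: [0.7, 0.2, -2.5]
opening: 0.0396
t: 33.05
tool_pos: [0.6314, -0.2003, 0.0441]
orientation: [3.14, -0.079, 0.001]
force: [0.2, -0.2, 0.0]
opening: 0.0443
t: 33.55
tool_pos: [0.6312, -0.2002, 0.1849]
orientation: [3.14, -0.079, 0.002]
force: [1.2, 0.5, 0.3]
opening: 0.0442
t: 34.05
tool_pos: [0.4954, -0.0491, 0.2592]
orientation: [2.949, 1.079, 0.005]
force: [-0.4, 0.3, 1.5]
opening: 0.0697
[ 0.49536799 -0.04913112  0.25919636] [ 4.01782863e+01 -1.40159710e-01  1.79847381e+02]
(((0.0, 0.0), (0.0, 0.0), 0.0), np.uint64(0)) (((0.0, 0.0), (0.0, 0.0), 0.0), np.uint64(0))
top (0.4206, 0.2242, 40, 91, 127.8, array([0.0265, 0.0318]), array([200., 182., 132.]), [132, 191, 40, 36, 682])
top (0.304, 0.3172, 3, 122, 29.7, array([0.0224, 0.0352]), array([53., 41., 30.]), [98, 234, 25, 47, 192])
top (0.3134, 0.1568, 40, 90, 174.0, array([0.0265, 0.0321]), array([210., 140., 161.]), [168, 235, 22, 40, 684])
```

View pics/top29.png

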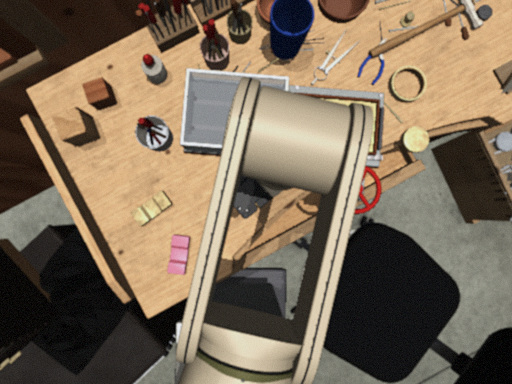

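```bash
python3 -m handwheel '-0.07 0.15 0 0 0 0.19;-0.15 0.3 0 0 0 0.38;-0.2 0.45 0 0 0 0.57;-0.247 0.6 0 0 0 0.76;-0.247 0.75 0 0 0 0.95'
python3 -m handwheel '0 0.12 -0.1 0 0 0.19;0 0.163 -0.2 0 0 0.38;0 0.163 -0.3 0 0 0.57;0 0.163 -0.4 0 0 0.76;0 0.163 -0.4 0 0 0.95'
python3 -m handwheel '0 0 0 0 0 0.05;0 0 0 0 0 0.05'
python3 - <<'E'
from h import *
c='wrist';s,im,d=snap(c,c+'30');print(s['tool_pos'],np.degrees(R.from_rotvec(s['orientation']).as_euler('ZYX')));K,T=pose(c,s)
print(fitnear(im,d,K,T,.4215,.2255))
E
```

```text
t: 34.6
tool_pos: [0.4211, 0.1765, 0.2594]
orientation: [2.353, 2.08, 0.005]
force: [1.6, 0.1, 0.2]
opening: 0.0693
t: 35.1
tool_pos: [0.4197, 0.223, 0.1337]
orientation: [-1.431, -2.793, 0.006]
force: [0.1, -0.1, -0.1]
opening: 0.07
t: 35.3
tool_pos: [0.4227, 0.224, 0.1382]
orientation: [1.386, 2.818, 0.002]
force: [0.3, -1.0, 0.3]
opening: 0.07
[0.42266017 0.22395217 0.13824287] [1.27630712e+02 2.94126838e-02 1.79895178e+02]
(((421.0957336425781, 225.43113708496094), (39.64262390136719, 89.57666778564453), 37.8430061340332), np.uint64(1821))
```

View pics/wrist30.png

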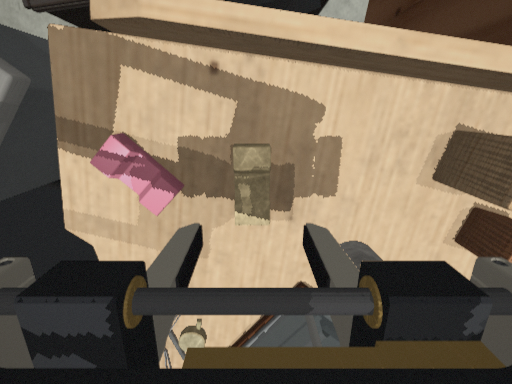

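Run:
```python
from h import *
for c in('top','scene'):
    s,im,d=snap(c,c+'31');K,T=pose(c,s);P=cloud(K,T,d)
    m=(d>0)&(P[...,2]>.04)&(P[...,2]<.3)&(P[...,1]>.1)&(P[...,1]<.33)&(P[...,0]>.5)&(P[...,0]<.66)
    q=P[m]; print(c,len(q),np.percentile(q,[0,2,50,98],axis=0))
```

```text
top 1710 [[0.50058369 0.1000187  0.04030766]
 [0.50918156 0.10163131 0.04438336]
 [0.59402142 0.14095431 0.10008726]
 [0.65601516 0.24905761 0.2594695 ]]
scene 1038 [[0.50015454 0.10003419 0.04034787]
 [0.50365485 0.10268302 0.04352653]
 [0.58154762 0.19707205 0.09369194]
 [0.64735402 0.25063845 0.25123684]]
```

Run:
```python
from h import *
for c in('top','scene','wrist'):
    s,im,d=snap(c,c+'32');K,T=pose(c,s);P=cloud(K,T,d)
    m=(d>0)&(P[...,2]>.04)&(P[...,2]<.3)&(P[...,1]>.16)&(P[...,1]<.33)&(P[...,0]>.5)&(P[...,0]<.66)
    q=P[m];h,e=np.histogram(q[:,0],bins=np.arange(.5,.67,.01))
    for a in range(16):
        k=q[(q[:,0]>=e[a])&(q[:,0]<e[a+1])]
        if len(k): print(c,round(e[a],2),len(k),np.round([k[:,1].min(),k[:,1].max(),k[:,2].min(),k[:,2].max()],3))
```

```text
top 0.5 38 [0.24  0.252 0.227 0.269]
top 0.51 19 [0.248 0.256 0.244 0.268]
top 0.55 50 [0.195 0.233 0.04  0.093]
top 0.56 48 [0.186 0.244 0.041 0.094]
top 0.57 76 [0.18  0.249 0.041 0.184]
top 0.58 169 [0.178 0.252 0.041 0.194]
top 0.59 164 [0.178 0.251 0.04  0.199]
top 0.6 63 [0.181 0.251 0.041 0.199]
top 0.61 13 [0.184 0.199 0.05  0.092]
top 0.62 78 [0.193 0.232 0.04  0.093]
scene 0.5 49 [0.238 0.263 0.223 0.265]
scene 0.51 14 [0.246 0.258 0.225 0.264]
scene 0.55 75 [0.193 0.23  0.04  0.091]
scene 0.56 78 [0.184 0.241 0.04  0.091]
scene 0.57 75 [0.177 0.246 0.041 0.183]
scene 0.58 114 [0.179 0.252 0.044 0.197]
scene 0.59 155 [0.179 0.255 0.066 0.196]
scene 0.6 67 [0.18  0.25  0.076 0.195]
scene 0.61 8 [0.185 0.241 0.069 0.09 ]
scene 0.62 32 [0.199 0.233 0.068 0.092]
wrist 0.55 6 [0.23  0.231 0.044 0.06 ]
wrist 0.56 85 [0.23  0.243 0.04  0.059]
wrist 0.57 31 [0.243 0.248 0.04  0.047]
wrist 0.58 5 [0.248 0.25  0.04  0.044]
```

```bash
python3 -m handwheel '-0.005 0.004 -0.13 0 0 0;-0.005 0.004 -0.26 0 0 0;-0.005 0.004 -0.38 0 0 0;-0.005 0.004 -0.44 0 0 0;-0.005 0.004 -0.44 0 0 0'; python3 -m handwheel '0 0 0 0 0 0;0 0 0 0 0 0';python3 -m handwheel '0 0 0 0 0 0;0 0 0 0 0 0;0 0 0 0 0 0;0 0 0 0 0 0;0 0 0 0 0 0' 1 60;python3 -m handwheel '0 0 0 0 0 0;0 0 0.05 0 0 0;0 0 0.1 0 0 0;0 0 0.2 0 0 0;0 0 0.3 0 0 0'
python3 -m handwheel '0 0 0.15 0 0 -0.19;0 -0.1 0.3 0 0 -0.38;0.02 -0.2 0.45 0 0 -0.57;0.05 -0.35 0.5 0 0 -0.76;0.05 -0.5 0.5 0 0 -0.95'
python3 - <<'E'
from h import *
c='wrist';s,im,d=snap(c,c+'33');print(s['tool_pos'],np.degrees(R.from_rotvec(s['orientation']).as_euler('ZYX')),s['force'],s['opening'])
E
```

```text
t: 36.1
tool_pos: [0.4193, 0.2243, 0.0026]
orientation: [-1.387, -2.817, 0.004]
force: [-0.2, -0.2, -0.7]
opening: 0.0699
t: 36.3
tool_pos: [0.4212, 0.2251, 0.0055]
orientation: [1.387, 2.818, 0.001]
force: [0.2, -0.3, 0.7]
opening: 0.0694
t: 36.8
tool_pos: [0.4209, 0.225, 0.0049]
orientation: [1.387, 2.819, 0.001]
force: [0.9, 1.1, 1.8]
opening: 0.039
t: 37.3
tool_pos: [0.4185, 0.224, 0.0934]
orientation: [-1.385, -2.816, 0.006]
force: [-0.2, 0.6, -6.6]
opening: 0.0392
t: 37.8
tool_pos: [0.437, 0.074, 0.2476]
orientation: [2.321, 2.113, 0.006]
force: [2.2, -0.7, -6.6]
opening: 0.0395
[0.4370491  0.0740486  0.24758642] [ 8.46175778e+01 -4.41243890e-02  1.79730053e+02] [ 2.16431353 -0.72269233 -6.63072108] 0.039469441307094164
```

View pics/wrist33.png

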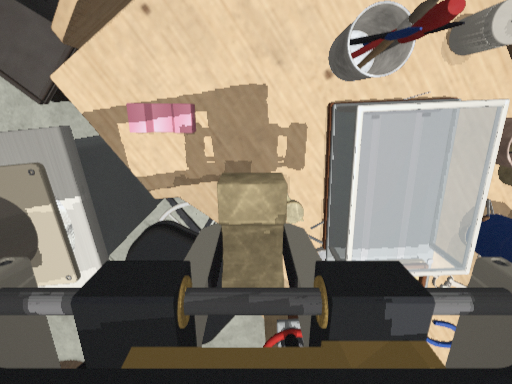

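```bash
python3 -m handwheel '0.05 -0.1 0 0 0 -0.19;0.15 -0.2 0 0 0 -0.38;0.25 -0.3 0 0 0 -0.57;0.35 -0.4 0 0 0 -0.76;0.45 -0.5 0 0 0 -0.95'
python3 -m handwheel '0.1 -0.1 0 0 0 -0.19;0.2 -0.2 0 0 0 -0.38;0.206 -0.203 0 0 0 -0.57;0.206 -0.203 0 0 0 -0.76;0.206 -0.203 0 0 0 -0.95'
python3 -m handwheel '0 0 0 0 0 -0.058;0 0 0 0 0 -0.058'
python3 - <<'E'
from h import *
for i in range(2):
    c='wrist';s,im,d=snap(c,c+'34');print(s['tool_pos'],np.degrees(R.from_rotvec(s['orientation']).as_euler('ZYX')),s['force'],s['opening'])
K,T=pose(c,s)
print(fitnear(im,d,K,T,.628,-.265,r=.05,zlo=.06,zhi=.075),fitnear(im,d,K,T,.631,-.2,r=.05,zlo=.06,zhi=.075))
E
```

```text
t: 38.35
tool_pos: [0.5705, -0.0761, 0.2424]
orientation: [-2.933, -1.119, 0.005]
force: [0.2, 0.5, -5.9]
opening: 0.0394
t: 38.85
tool_pos: [0.6314, -0.1359, 0.2413]
orientation: [-3.14, 0.027, 0.008]
force: [0.4, -0.1, -7.4]
opening: 0.0393
t: 39.05
tool_pos: [0.6314, -0.1355, 0.2421]
orientation: [-3.139, 0.089, 0.007]
force: [0.2, 0.5, -6.4]
opening: 0.0395
[ 0.63135432 -0.13550613  0.24206726] [  -3.26095289    0.2450349  -179.93964671] [ 0.21567006  0.49311522 -6.35153489] 0.03950217674901873
[ 0.6314936  -0.13556254  0.24247309] [  -3.15413707    0.20612822 -179.94978964] [ 0.11547387  0.62873752 -7.62986613] 0.03959062393289199
(((627.0265502929688, -264.64617919921875), (40.17075729370117, 88.33930969238281), 87.13910675048828), np.uint64(1295)) (((630.955322265625, -199.85385131835938), (39.96614074707031, 89.42202758789062), 87.53865814208984), np.uint64(1263))
```

View pics/wrist34.png

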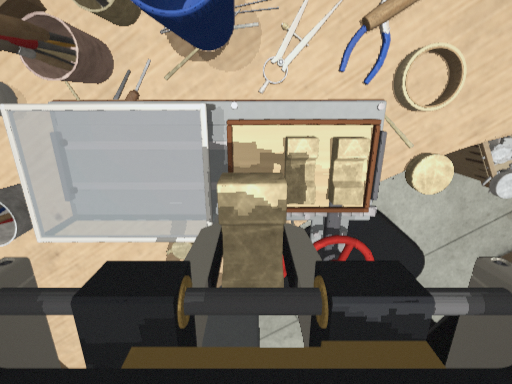

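```bash
python3 -m handwheel '0.008 -0.011 -0.12 0 0 0;0.008 -0.011 -0.25 0 0 0;0.008 -0.011 -0.38 0 0 0;0.008 -0.011 -0.5 0 0 0;0.008 -0.011 -0.58 0 0 0'
python3 -m handwheel '0 0 0 0 0 0;0 0 -0.03 0 0 0;0 0 -0.05 0 0 0;0 0 -0.05 0 0 0'
python3 - <<'E'
from h import *
c='wrist';s,im,d=snap(c,c+'35');print(s['tool_pos'],s['force'],s['opening'])
E
```

```text
t: 39.65
tool_pos: [0.6324, -0.1385, 0.0664]
orientation: [-3.139, 0.086, 0.008]
force: [-0.8, 0.9, -7.5]
opening: 0.0393
t: 40.05
tool_pos: [0.6352, -0.1394, 0.0563]
orientation: [3.14, -0.089, 0.001]
force: [-1.1, -0.6, -7.2]
opening: 0.0394
[ 0.63524742 -0.13942294  0.05627119] [-1.10927035 -0.56465667 -7.16775233] 0.03935677865795159
```

View pics/wrist35.png

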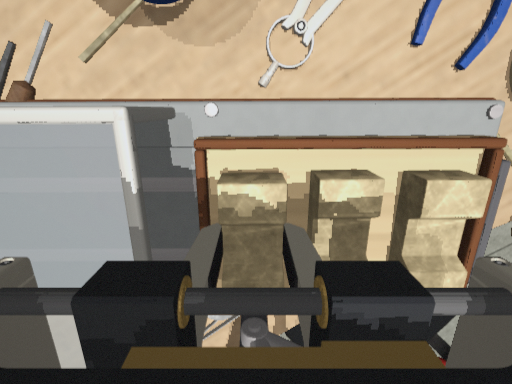

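```bash
python3 -m handwheel '0 0 -0.01 0 0 0;0 0 -0.02 0 0 0;0 0 -0.02 0 0 0'; python3 -m handwheel '0 0 -0.01 0 0 0;0 0 -0.018 0 0 0;0 0 -0.018 0 0 0'
```

```text
t: 40.4
tool_pos: [0.6346, -0.1392, 0.0494]
orientation: [-3.14, 0.089, 0.001]
force: [0.2, 0.2, -7.8]
opening: 0.0392
t: 40.7
tool_pos: [0.635, -0.1394, 0.0449]
orientation: [3.14, -0.089, 0.001]
force: [-2.8, 1.1, -1.9]
opening: 0.0394
```

```bash
python3 -m handwheel '0 0 0 0 0 0;0 0 0 0 0 0;0 0 0 0 0 0' 0.05 20; python3 -m handwheel '0 0 0.04 0 0 0;0 0 0.1 0 0 0;0 0 0.2 0 0 0;0 0 0.33 0 0 0;0 0 0.46 0 0 0'
python3 -m handwheel '-0.15 -0.05 0.05 0 0 0;-0.28 -0.1 0.1 0 0 0;-0.36 -0.1 0.1 0 0 0;-0.36 -0.1 0.1 0 0 0'
python3 - <<'E'
from h import *
c='wrist';s,im,d=snap(c,c+'36');print(s['tool_pos'],s['force'],s['opening'])
K,T=pose(c,s);P=cloud(K,T,d)
for y in(-.265,-.2,-.139):print(fitnear(im,d,K,T,.63,y,r=.05,zlo=.06,zhi=.075))
m=redmask(im)&(d>0);q=P[m&(P[...,1]>-.19)&(P[...,1]<-.13)&(P[...,2]<.2)]
print('handle',np.round(np.median(q,0),4),np.round(np.percentile(q,[3,97],0),4))
E
```

```text
t: 41.0
tool_pos: [0.6357, -0.1397, 0.0452]
orientation: [3.14, -0.089, 0.003]
force: [0.1, -0.4, 1.0]
opening: 0.0439
t: 41.5
tool_pos: [0.6345, -0.1392, 0.1843]
orientation: [-3.14, 0.089, 0.0]
force: [0.1, 0.5, -0.4]
opening: 0.044
t: 41.9
tool_pos: [0.5252, -0.17, 0.2143]
orientation: [3.139, -0.092, 0.003]
force: [0.6, -0.8, 0.7]
opening: 0.0442
[ 0.52522478 -0.17000072  0.21431766] [ 0.58317199 -0.78796971  0.65972972] 0.0441801848488715
(((626.2889404296875, -264.48382568359375), (40.53065490722656, 89.29182434082031), 87.13363647460938), np.uint64(2019))
(((633.35986328125, -193.5029296875), (84.88945770263672, 96.4457015991211), 62.95117950439453), np.uint64(2061))
(((633.8558349609375, -152.87026977539062), (67.82698822021484, 88.75090789794922), 87.10183715820312), np.uint64(2016))
handle [ 0.5416 -0.1685  0.0987] [[ 0.4982 -0.1737  0.0961]
 [ 0.557  -0.1647  0.1014]]
```

View pics/wrist36.png

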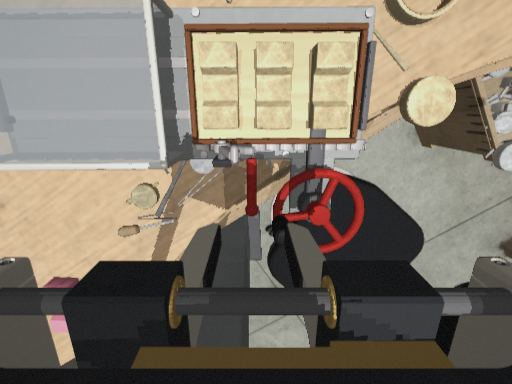

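```bash
python3 -m handwheel '0.006 0.007 -0.1 0 0 0;0.006 0.007 -0.23 0 0 0;0.006 0.007 -0.36 0 0 0;0.006 0.007 -0.455 0 0 0;0.006 0.007 -0.455 0 0 0' 0.35 12
python3 -m handwheel '0 0 0 0 0 0;0 0 0 0 0 0;0 0 0 0 0 0;0 0 0 0 0 0' 1
python3 - <<'E'
from h import *
c='wrist';s,im,d=snap(c,c+'37');print(s['tool_pos'],s['force'],s['opening'])
E
```

```text
t: 42.45
tool_pos: [0.5258, -0.1654, 0.0708]
orientation: [-3.137, 0.088, 0.013]
force: [-0.5, -0.1, -0.7]
opening: 0.0304
t: 42.85
tool_pos: [0.5305, -0.169, 0.0784]
orientation: [3.137, -0.089, 0.007]
force: [0.6, -6.0, 2.5]
opening: 0.0106
[ 0.53048812 -0.16895916  0.07844516] [ 0.60618706 -5.9943556   2.51919277] 0.010646310440968667
```

View pics/wrist37.png

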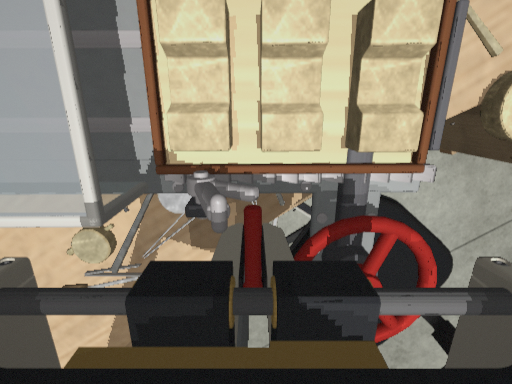

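```bash
python3 -m handwheel '0.001 0.025 0.031 0 0 0;0.003 0.059 0.052 0 0 0;0.005 0.097 0.064 0 0 0;0.007 0.137 0.063 0 0 0;0.009 0.175 0.05 0 0 0'
python3 -m handwheel '0.002 0.033 -0.023 0 0 0;0.003 0.057 -0.055 0 0 0;0.004 0.069 -0.086 0 0 0;0.004 0.07 -0.095 0 0 0;0.004 0.07 -0.095 0 0 0'
python3 - <<'E'
from h import *
c='wrist';s,im,d=snap(c,c+'38');print(s['tool_pos'],s['force'],s['opening'])
E
```

```text
t: 43.4
tool_pos: [0.5335, -0.1149, 0.0932]
orientation: [3.139, -0.09, 0.008]
force: [5.6, -2.2, 0.4]
opening: 0.0102
t: 43.9
tool_pos: [0.5334, -0.0948, 0.0623]
orientation: [3.138, -0.089, 0.003]
force: [4.4, -10.2, 2.9]
opening: 0.0106
[ 0.53342675 -0.09475309  0.06226391] [  4.36370335 -10.22592412   2.86638513] 0.010616864839654567
```

View pics/wrist38.png

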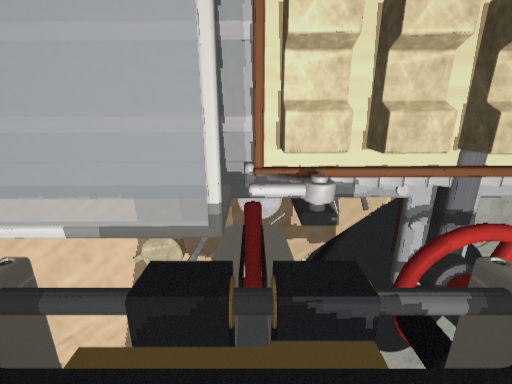

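```bash
python3 -m handwheel '0 0 -0.012 0 0 0;0 0 -0.012 0 0 0' ; python3 -m handwheel '0 0 0 0 0 0;0 0 0 0 0 0;0 0 0.1 0 0 0;0 0 0.25 0 0 0;0 0 0.4 0 0 0' 0.35 20
python3 -m handwheel '-0.1 -0.1 0.05 0 0 0.19;-0.15 -0.2 0.05 0 0 0.38;-0.2 -0.3 0.05 0 0 0.57;-0.2 -0.3 0.05 0 0 0.76;-0.2 -0.3 0.05 0 0 0.95' 0.1
python3 - <<'E'
from h import *
c='wrist';s,im,d=snap(c,c+'39');print(s['tool_pos'],s['force'],s['opening'],np.degrees(R.from_rotvec(s['orientation']).as_euler('ZYX')))
K,T=pose(c,s);P=cloud(K,T,d)
m=redmask(im)&(d>0);q=P[m&(P[...,1]>-.15)&(P[...,1]<-.05)&(P[...,2]<.2)]
print('handle',len(q),np.round(np.median(q,0),4),np.round(np.percentile(q,[3,97],0),4))
k=(P[...,2]>.11)&(P[...,2]<.13)&(np.hypot(P[...,0]-.478,P[...,1]+.25)<.075)
print('knob',k.sum(),np.round(P[k].mean(0),4),np.round(P[k].min(0),4),np.round(P[k].max(0),4))
E
```

```text
t: 44.15
tool_pos: [0.5341, -0.0948, 0.0601]
orientation: [3.138, -0.089, 0.005]
force: [1.3, -7.8, 11.0]
opening: 0.0104
t: 44.65
tool_pos: [0.5305, -0.0925, 0.1775]
orientation: [-3.138, 0.088, 0.008]
force: [1.9, 0.0, 1.0]
opening: 0.0303
t: 45.15
tool_pos: [0.4712, -0.1836, 0.1922]
orientation: [-2.952, -1.067, 0.003]
force: [-0.4, -0.2, 0.4]
opening: 0.0418
[ 0.47118435 -0.1836237   0.19215987] [-0.35866316 -0.22112488  0.38616082] 0.04183161768558568 [ 3.97569843e+01  4.05980856e-02 -1.79826444e+02]
handle 691 [ 0.5286 -0.0944  0.0779] [[ 0.4981 -0.0994  0.0752]
 [ 0.5586 -0.0887  0.0807]]
knob 406 [ 0.4754 -0.1979  0.12  ] [ 0.464  -0.2102  0.1102] [ 0.4845 -0.1887  0.1242]
```

View pics/wrist39.png

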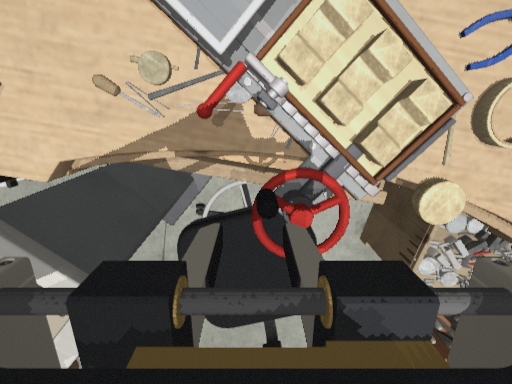

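```bash
python3 -m handwheel '0.011 -0.053 -0.1 0 0 0;0.011 -0.053 -0.23 0 0 0;0.011 -0.053 -0.344 0 0 0;0.011 -0.053 -0.344 0 0 0;0.011 -0.053 -0.344 0 0 0'
python3 -m handwheel '0 0 0 0 0 0;0 0 0 0 0 0;0 0 0 0 0 0;0 0 0 0 0 0' 1 25
python3 - <<'E'
from h import *
c='wrist';s,im,d=snap(c,c+'40');print(s['tool_pos'],s['force'],s['opening'])
for q in range(4):
    a0=np.radians(94.4-90*q)
    print('; '.join('%.3f %.3f 0 0 0 0'%tuple((np.array([np.cos(b),np.sin(b)])-[np.cos(a0),np.sin(a0)])/6) for b in [a0-np.radians(18*k) for k in range(1,6)]))
E
```

```text
t: 45.7
tool_pos: [0.475, -0.1986, 0.0898]
orientation: [-2.955, -1.059, 0.003]
force: [-0.2, -0.2, 0.9]
opening: 0.0417
t: 46.1
tool_pos: [0.4768, -0.1997, 0.0922]
orientation: [2.956, 1.061, 0.003]
force: [-0.4, 2.8, 7.6]
opening: 0.0212
[ 0.47676422 -0.1997177   0.09215273] [-0.4136004   2.82811141  7.60811574] 0.021227187947538525
0.052 -0.004 0 0 0 0; 0.100 -0.024 0 0 0 0; 0.140 -0.058 0 0 0 0; 0.167 -0.103 0 0 0 0; 0.179 -0.153 0 0 0 0
-0.004 -0.052 0 0 0 0; -0.024 -0.100 0 0 0 0; -0.058 -0.140 0 0 0 0; -0.103 -0.167 0 0 0 0; -0.153 -0.179 0 0 0 0
-0.052 0.004 0 0 0 0; -0.100 0.024 0 0 0 0; -0.140 0.058 0 0 0 0; -0.167 0.103 0 0 0 0; -0.179 0.153 0 0 0 0
0.004 0.052 0 0 0 0; 0.024 0.100 0 0 0 0; 0.058 0.140 0 0 0 0; 0.103 0.167 0 0 0 0; 0.153 0.179 0 0 0 0
```

View pics/wrist40.png

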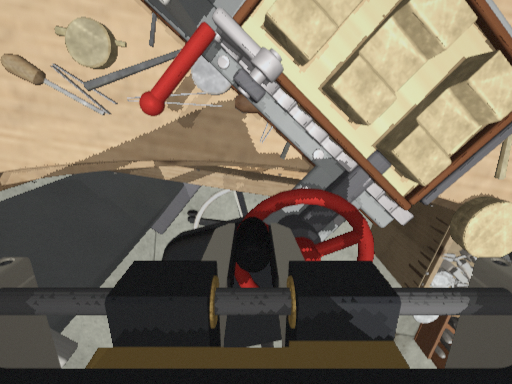

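```bash
python3 -m handwheel '0.052 -0.004 0 0 0 0; 0.100 -0.024 0 0 0 0; 0.140 -0.058 0 0 0 0; 0.167 -0.103 0 0 0 0; 0.179 -0.153 0 0 0 0'
python3 -m handwheel '-0.004 -0.052 0 0 0 0; -0.024 -0.100 0 0 0 0; -0.058 -0.140 0 0 0 0; -0.103 -0.167 0 0 0 0; -0.153 -0.179 0 0 0 0'
python3 - <<'E'
from h import *
c='wrist';s,im,d=snap(c,c+'41');print(s['tool_pos'],s['force'],s['opening'])
E
```

```text
t: 46.65
tool_pos: [0.5294, -0.2466, 0.092]
orientation: [2.956, 1.062, -0.002]
force: [-14.1, 0.6, 13.5]
opening: 0.0212
t: 47.15
tool_pos: [0.4843, -0.2996, 0.0921]
orientation: [2.956, 1.061, 0.004]
force: [1.1, 8.6, 7.2]
opening: 0.0212
[ 0.48433797 -0.29957484  0.09211678] [1.10760438 8.60710601 7.15606953] 0.021152213662385302
```

View pics/wrist41.png

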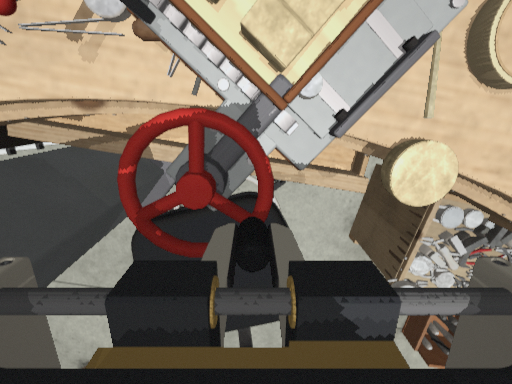

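```bash
python3 -m handwheel '-0.054 0.004 0 0 0 0; -0.102 0.024 0 0 0 0; -0.142 0.058 0 0 0 0; -0.170 0.103 0 0 0 0; -0.182 0.153 0 0 0 0'
python3 -m handwheel '0.004 0.052 0 0 0 0; 0.024 0.100 0 0 0 0; 0.058 0.140 0 0 0 0; 0.103 0.167 0 0 0 0; 0.153 0.179 0 0 0 0'
python3 -m handwheel '0.052 -0.004 0 0 0 0; 0.100 -0.024 0 0 0 0; 0.140 -0.058 0 0 0 0; 0.167 -0.103 0 0 0 0; 0.179 -0.153 0 0 0 0'
python3 -m handwheel '-0.004 -0.052 0 0 0 0; -0.024 -0.100 0 0 0 0; -0.058 -0.140 0 0 0 0; -0.103 -0.167 0 0 0 0; -0.153 -0.179 0 0 0 0'
python3 - <<'E'
from h import *
c='wrist';s,im,d=snap(c,c+'42');print(s['tool_pos'],s['force'],s['opening'])
c='top';s,im,d=snap(c,c+'42')
E
```

```text
t: 47.7
tool_pos: [0.4292, -0.2543, 0.0922]
orientation: [2.954, 1.059, 0.001]
force: [3.7, -3.0, 4.7]
opening: 0.021
t: 48.2
tool_pos: [0.4761, -0.1995, 0.0922]
orientation: [2.955, 1.061, 0.002]
force: [-1.1, -7.2, 4.9]
opening: 0.0212
t: 48.7
tool_pos: [0.5293, -0.246, 0.0921]
orientation: [2.956, 1.062, -0.0]
force: [-10.2, 1.1, 12.8]
opening: 0.0214
t: 49.2
tool_pos: [0.4837, -0.2996, 0.0921]
orientation: [2.955, 1.061, 0.004]
force: [0.9, 6.7, 8.0]
opening: 0.021
[ 0.48371188 -0.29961449  0.09213386] [0.88591832 6.65607476 7.95486539] 0.02098573542122617
```

View pics/wrist42.png

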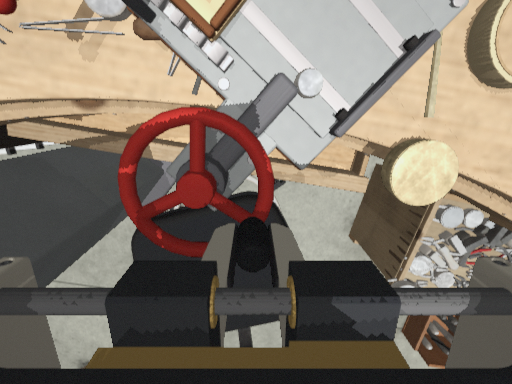

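View pics/top42.png

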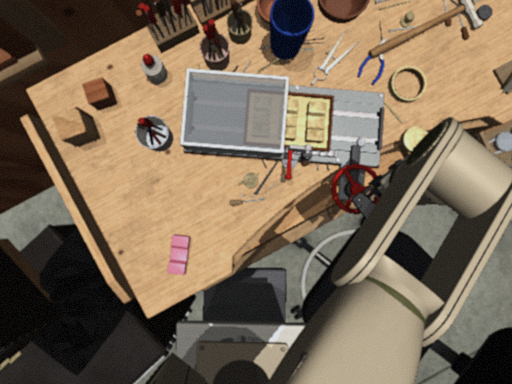

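The loaded carriage is about half in, with the pawl handle still down. Continuing.

```bash
python3 -m handwheel '-0.052 0.004 0 0 0 0; -0.100 0.024 0 0 0 0; -0.140 0.058 0 0 0 0; -0.167 0.103 0 0 0 0; -0.179 0.153 0 0 0 0'
python3 -m handwheel '0.004 0.052 0 0 0 0; 0.024 0.100 0 0 0 0; 0.058 0.140 0 0 0 0; 0.103 0.167 0 0 0 0; 0.153 0.179 0 0 0 0'
python3 -m handwheel '0.052 -0.004 0 0 0 0; 0.100 -0.024 0 0 0 0; 0.140 -0.058 0 0 0 0; 0.167 -0.103 0 0 0 0; 0.179 -0.153 0 0 0 0'
python3 -m handwheel '-0.004 -0.052 0 0 0 0; -0.024 -0.100 0 0 0 0; -0.058 -0.140 0 0 0 0; -0.103 -0.167 0 0 0 0; -0.153 -0.179 0 0 0 0'
python3 -m handwheel '-0.052 0.004 0 0 0 0; -0.100 0.024 0 0 0 0; -0.140 0.058 0 0 0 0; -0.167 0.103 0 0 0 0; -0.179 0.153 0 0 0 0'
python3 -m handwheel '0.004 0.052 0 0 0 0; 0.024 0.100 0 0 0 0; 0.058 0.140 0 0 0 0; 0.103 0.167 0 0 0 0; 0.153 0.179 0 0 0 0'
```

```text
t: 49.8
tool_pos: [0.4292, -0.2542, 0.0922]
orientation: [2.954, 1.059, 0.001]
force: [2.4, -0.7, 4.9]
opening: 0.0215
t: 50.3
tool_pos: [0.4761, -0.1995, 0.0922]
orientation: [2.955, 1.061, 0.002]
force: [-1.3, -8.2, 5.4]
opening: 0.0217
t: 50.8
tool_pos: [0.5293, -0.246, 0.0921]
orientation: [2.956, 1.062, -0.0]
force: [-10.1, 1.3, 13.1]
opening: 0.0212
t: 51.3
tool_pos: [0.4837, -0.2996, 0.0921]
orientation: [2.956, 1.061, 0.004]
force: [1.4, 7.3, 8.7]
opening: 0.0212
t: 51.8
tool_pos: [0.4292, -0.2542, 0.0922]
orientation: [2.954, 1.059, 0.001]
force: [4.1, -2.7, 4.9]
opening: 0.0214
t: 52.3
tool_pos: [0.4761, -0.1994, 0.0922]
orientation: [2.954, 1.061, 0.002]
force: [-1.3, -7.4, 4.0]
opening: 0.0213
```

```bash
python3 -m handwheel '0.052 -0.004 0 0 0 0; 0.100 -0.024 0 0 0 0; 0.140 -0.058 0 0 0 0; 0.140 -0.058 0 0 0 0'
python3 -m handwheel '0.012 -0.017 0 0 0 0;0.020 -0.032 0 0 0 0;0.020 -0.032 0 0 0 0;0.020 -0.032 0 0 0 0'
python3 - <<'E'
from h import *
s,im,d=snap('wrist','wrist43');print(s['tool_pos'],s['force'])
r=np.array(s['tool_pos'][:2])-[.4782,-.2495];print(np.degrees(np.arctan2(r[1],r[0])))
E
```

```text
t: 52.7
tool_pos: [0.5187, -0.2189, 0.0921]
orientation: [2.954, 1.06, 0.002]
force: [-1.9, -2.5, 8.7]
opening: 0.0211
t: 53.1
tool_pos: [0.5226, -0.2247, 0.092]
orientation: [-2.954, -1.061, 0.001]
force: [-8.5, 10.0, 15.9]
opening: 0.0212
[ 0.52257814 -0.2247465   0.09200962] [-8.46311393  9.98683941 15.91448699]
29.152159703410245
```

View pics/wrist43.png

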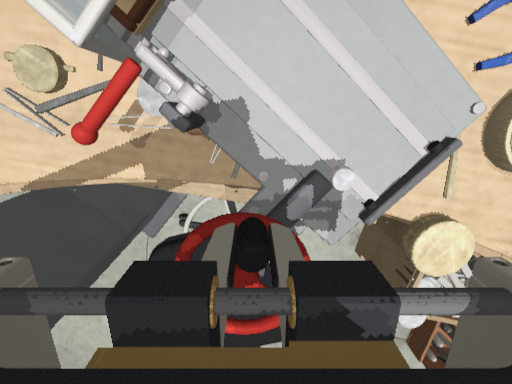

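```bash
python3 -m handwheel '0.006 -0.010 0 0 0 0;0.006 -0.010 0 0 0 0;0.006 -0.010 0 0 0 0;0.006 -0.010 0 0 0 0'
python3 -m handwheel '0 0 0 0 0 0;0 0 0 0 0 0;0 0 0.12 0 0 0;0 0 0.28 0 0 0;0 0 0.45 0 0 0' 0.1
python3 -m handwheel '-0.1 -0.15 0.1 0 0 0;-0.25 -0.3 0.2 0 0 0;-0.4 -0.45 0.2 0 0 0;-0.45 -0.6 0.2 0 0 0;-0.45 -0.75 0.2 0 0 0'
python3 - <<'E'
from h import *
for c in('wrist','top','scene'):
    s,im,d=snap(c,c+'44');K,T=pose(c,s);P=cloud(K,T,d)
    m=redmask(im)&(d>0);q=P[m&(P[...,1]>-.15)&(P[...,1]<-.05)&(P[...,2]<.2)&(P[...,2]>.03)]
    if len(q)>20:print(c,'handle',len(q),np.round(np.median(q,0),4),np.round(np.percentile(q,[3,97],0),4))
    k=(P[...,2]>.11)&(P[...,2]<.13)&(np.hypot(P[...,0]-.478,P[...,1]+.25)<.075)
    if k.sum():print(c,'knob',k.sum(),np.round(P[k].mean(0),4),np.round(P[k].min(0),4),np.round(P[k].max(0),4))
    if c=='top':
        g=cv2.resize(im[60:230,110:400],None,fx=2.7,fy=2.7,interpolation=cv2.INTER_CUBIC);cv2.imwrite('pics/t44z.png',cv2.cvtColor(g,cv2.COLOR_RGB2BGR))
print(s['tool_pos'],s['force'])
E
```

```text
t: 53.55
tool_pos: [0.5232, -0.2257, 0.0919]
orientation: [-2.95, -1.061, 0.003]
force: [-15.9, 19.1, 22.5]
opening: 0.0211
t: 54.05
tool_pos: [0.5239, -0.2289, 0.2251]
orientation: [-2.955, -1.061, 0.002]
force: [0.8, -0.2, 0.0]
opening: 0.0414
t: 54.55
tool_pos: [0.3957, -0.4265, 0.2854]
orientation: [2.955, 1.06, 0.001]
force: [0.4, -0.3, 0.5]
opening: 0.0416
top handle 103 [ 0.5244 -0.0935  0.0791] [[ 0.4975 -0.0978  0.0725]
 [ 0.5587 -0.0876  0.0827]]
top knob 83 [ 0.5195 -0.2222  0.1214] [ 0.5092 -0.2342  0.1129] [ 0.5305 -0.2129  0.1267]
scene handle 96 [ 0.5239 -0.0984  0.0769] [[ 0.4957 -0.1021  0.0722]
 [ 0.5582 -0.0934  0.0802]]
scene knob 79 [ 0.517  -0.2285  0.1182] [ 0.5099 -0.2352  0.1105] [ 0.527  -0.2162  0.1236]
[ 0.39436908 -0.42988047  0.28320843] [ 0.01514766 -0.19959227 -1.37305421]
```

View pics/t44z.png

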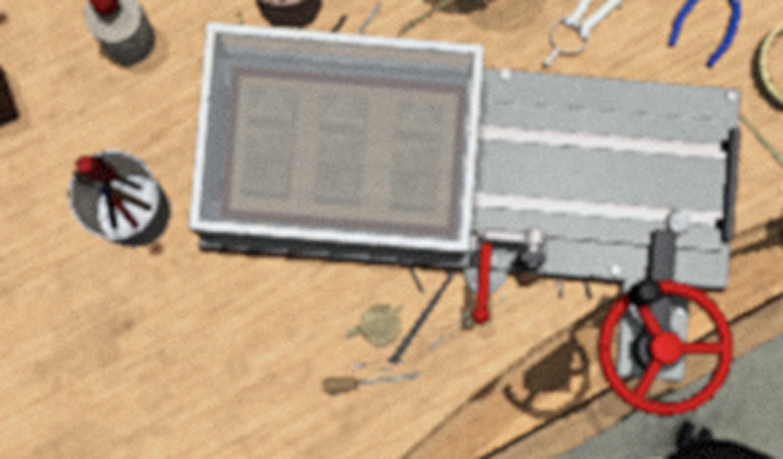

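View pics/wrist44.png

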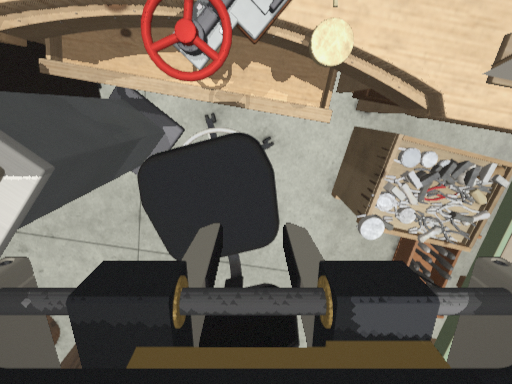

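Run:
```python
from h import *
a=cv2.imread('pics/top1.png').astype(int);b=cv2.imread('pics/top44.png').astype(int)
print(np.abs(a-b)[150:230,325:385].mean(), np.abs(a-b)[85:95,190:280].mean())
print(robot.close_job())
```

```text
3.59625 3.1303703703703705
the job is handed in; nothing more can be done
None
```

The job is done and handed in at about 55 s. There were three brass vee blocks, and all of them are now under the hood. `close_job` gives no verdict, so what follows is my own checks.

**What I did**
- I threw the pawl right over and wound the carriage out until it met the outer stop. The knob was pushing back with about 20 N there.
- I picked up the three blocks and laid them side by side on the deck, leaving the pink look-alike alone. The leftmost block was knocked a few centimetres aside during the run, so I measured it again before picking it up.
- I laid the pawl back on the rack while the carriage was still out. Then I wound the loaded carriage in to the inner stop, let go and backed the arm away.

**Last checks**
- **Blocks:** after the last one was placed, the wrist picture showed all three apart and inside the rim. The last top view shows them the same way through the hood. My fit measured two of them cleanly, at deck-frame y of about -0.062 and 0.003. It ran together on the third, so I judged that one from its placing position (about 0.064) and the picture.
- **Pawl:** the handle stands at 78 to 79 mm at its top, the same as at the start, so the pawl is down.
- **Carriage:** the knob is back where it started to within a few millimetres, and the inner stop pushed back with about 25 N. The carriage rim shows in the same place as in the first picture.
- **Small disagreement:** the scene camera put the knob and the pawl handle about 5 mm away from the top camera's reading. I put this down to calibration and the viewing angle.

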